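Unlock a rover's battery box and load its cells

TASK

Open the rover's battery box: press the square key onto each of the two hatch locks, turn it a little at a time until it drops home in the recess, and turn the lock counter-clockwise to its stop; put the key back in its stand and swing the hatch right over. Then lay every power cell from the blue tray into the loading bay one by one and roll it along under the lips onto the copper stripes, filling them without gaps from the box's low end wall, one cell on each stripe, not past it, either way round. Do not force the hatch before both locks are open, and leave the other things on the bench where they are.

Things in the scene. Friction and masses are not known exactly. Their poses are not given: they have to be found in the camera images.
- batbox: fixed battery box, 92 (x) by 316 (y) by 46 mm high; origin: centre of underside. Walls 6 mm, floor top z 6 mm, inside 80 mm wide. Loading bay under the hatch: inside y -152 to -32 mm. From y -32 to 152 mm lips (z 42 to 46 mm) cover the cells' ends, leaving a 54 mm slot open along the middle. The end wall at +y is low (top z 12 mm), the other walls 46 mm high
- stripe1 (a point): the middle of copper stripe 1 on the floor of the battery box; the stripe is 12 mm wide, runs across the box (along its x), 34 mm from the next; stripe 1 is the one nearest the low open end, y points to that end
- stripe2 (a point): the middle of copper stripe 2 on the floor of the battery box; the stripe is 12 mm wide, runs across the box (along its x), 34 mm from the next; stripe 1 is the one nearest the low open end, y points to that end
- stripe3 (a point): the middle of copper stripe 3 on the floor of the battery box; the stripe is 12 mm wide, runs across the box (along its x), 34 mm from the next; stripe 1 is the one nearest the low open end, y points to that end
- stripe4 (a point): the middle of copper stripe 4 on the floor of the battery box; the stripe is 12 mm wide, runs across the box (along its x), 34 mm from the next; stripe 1 is the one nearest the low open end, y points to that end
- hatch (a joint): opening angle of the orange hatch over the loading bay, hinged along the box's +x top edge: 0 shut, 2.25 fully open; past about 1.6 it falls open by itself, below that it falls shut. The latches do not block it in this model: it must still not be lifted before both are open
- hatch_hinge (a point): the middle of the hatch's hinge line, which runs along the box's y; x, y, z axes are the hatch's own and turn with it
- hatch_handle (a point): the middle of the handle: a round steel bar 11 mm thick and 40 mm long, parallel to the hinge, its axis 35 mm above the hatch plate, 76 mm from the hinge along the plate and 43 mm above the hinge line when shut
- recess1 (a point): centre of the mouth of the square recess of the first (-y) lock on the hatch; mouth level with the lock's round steel rim (45 mm across), 72 mm above the bench with the hatch shut. Recess 14 mm square, 14 mm deep, in a brass nut that turns in the rim. The point moves with the hatch; its axes are the box's while the hatch is shut
- recess2 (a point): centre of the mouth of the square recess of the second (+y) lock on the hatch; mouth level with the lock's round steel rim (45 mm across), 72 mm above the bench with the hatch shut. Recess 14 mm square, 14 mm deep, in a brass nut that turns in the rim. The point moves with the hatch; its axes are the box's while the hatch is shut
- latch1 (a joint): latch of the first (-y) lock, seen as a red tab in the rim: 0 to 0.15 shut, 1.25 at its stop (open), counter-clockwise from above. The brass nut drives it with play: the recess's flats stand anywhere within 0.3 rad either side of box axes + latch angle (repeats each quarter turn); the nut turns through that play before the latch follows. Nut takes 0.09 N m, latch 0.15 N m
- latch2 (a joint): latch of the second (+y) lock, seen as a red tab in the rim: 0 to 0.15 shut, 1.25 at its stop (open), counter-clockwise from above. The brass nut drives it with play: the recess's flats stand anywhere within 0.3 rad either side of box axes + latch angle (repeats each quarter turn); the nut turns through that play before the latch follows. Nut takes 0.09 N m, latch 0.15 N m
- key: square key, 0.12 kg, upright in its stand; origin at its tip, z up. From the tip: cone 5 mm long, 6 to 12 mm thick, centring in a recess at any angle; 12 mm square shank to 35 mm (flats along its x, y); collar 28 mm across, 34 to 40 mm; stem; red flat wing 12 mm thick (x), 44 mm wide (y), from 52 to 88 mm
- stand_hole (a point): the centre of the mouth of the hole of the key's stand, a grey block 50 x 50 x 46 mm fixed to the bench (this point is 46 mm above the bench); the hole is 16 mm square, 40 mm deep, flats along this point's x and y; with the key standing in it the collar rests on the block and the tip is 34 mm below this point
- cell1: a power cell: slick blue cylinder with a yellow band, 32 mm across and 70 mm long, 0.1 to 0.2 kg, lying on its side in the blue tray at the start; origin at its middle, x along its axis. It may be absent. It rolls, and rolling resistance stops it within a few mm after a push slower than 50 mm/s
- cell2: a power cell: slick blue cylinder with a yellow band, 32 mm across and 70 mm long, 0.1 to 0.2 kg, lying on its side in the blue tray at the start; origin at its middle, x along its axis. It may be absent. It rolls, and rolling resistance stops it within a few mm after a push slower than 50 mm/s
- cell3: a power cell: slick blue cylinder with a yellow band, 32 mm across and 70 mm long, 0.1 to 0.2 kg, lying on its side in the blue tray at the start; origin at its middle, x along its axis. It may be absent. It rolls, and rolling resistance stops it within a few mm after a push slower than 50 mm/s
- cell4: a power cell: slick blue cylinder with a yellow band, 32 mm across and 70 mm long, 0.1 to 0.2 kg, lying on its side in the blue tray at the start; origin at its middle, x along its axis. It may be absent. It rolls, and rolling resistance stops it within a few mm after a push slower than 50 mm/s
- tray: shallow blue tray 260 x 220 mm fixed to the bench, floor top 3 mm and rim (4 mm thick) 9 mm above the bench; origin at the centre of its underside
- driver: screwdriver with a green handle, 170 mm long, to be left alone
- tape: roll of yellow tape, 90 mm across, 22 mm high, to be left alone; origin at the centre of its underside
- meter: yellow multimeter, 75 x 150 x 34 mm, to be left alone; origin at the centre of its underside
- board: dark blue circuit board, 55 x 75 x 10 mm, to be left alone; origin at the centre of its underside
- drawer: clear plastic parts drawer, 120 x 60 x 42 mm, to be left alone; origin at the centre of its underside

How it is judged:
By the outcome, as a careful person would: the job done as asked, in the order asked, and still so for the second after the job is handed in, with the robot touching nothing.
Of cell1, cell2, cell3, cell4 only 2 to 4 are there at a start; the rules pass over those that are not, and their reading is None.
At some moment in a run one of cell1, cell2, cell3, cell4 may be knocked a few centimetres aside while the robot is not near it.
It also fails if it takes over 210 s, if anything falls off the work surface, if the arm or the gripper's body presses on something with over 40 N, if the wrist force passes 120 N, or if a joint passes its speed limit or range.

ROBOT

A 6-joint arm with a two-finger parallel gripper is mounted at the origin on the work surface. World frame = base frame: x ahead of the robot, y to its left, z up, the work surface at z = 0. Lengths are in mm, angles in rad, forces in N, time in s.
With the tool pointing down it reaches from about 275 to 750 mm from the base axis. Payload 10.2 kg.
Tool frame: the origin (TCP) lies where the fingers leave the gripper's body, on its centre line; the fingertips stand manip.tip_extent ahead of it and the grasp point (between the pads) lies 54 mm ahead of it (manip.tip_extent is the distance from the TCP to the fingertips, in mm); x points along the fingers, z is the direction in which the jaws open and shut, and the axes are right-handed (so a half turn about x gives the same grasp; the last joint's range is limited). The gripper opens to 85 mm and grips with 20 to 120 N. Pads are 22 mm wide; open, the fingers measure 114 mm over their backs; the gripper's body (76 mm by 85 mm) begins 54 mm behind the grasp point. The pads swing forward as they close: fully open they stand 13 mm farther back than shut.
Start: joints at [-1.532, 0.313, 1.498, -0, 1.331, -0.223], TCP at [135.867, -507.121, 303.894] pointing down, gripper open.
Joint ranges: [-2.94, 2.94], [-0.97, 2.17], [0.19, 2.56], [-1.23, 4.37], [0.02, 3.11], [-2.88, 2.88]. Speed limits (rad/s): [2.39, 2.39, 3.01, 3.14, 3.14, 3.14].

INTERFACE

Orientations are given as a unit quaternion [w, x, y, z].
In Python, from plant import manip gives the robot as it stands.
- The arm moves only by the tool carry_out, never from a script. Its arguments are lists of equal length, an entry for each row: "linear": the shift along the tool's x, y, z in cm, a list of three; "turn": the turn, a rotation vector about the tool's x, y, z in rad, a list of three; "gripper": the opening, from 0 (shut) to 1 (fully open). In form: {"linear": [[dx, dy, dz], ...], "turn": [[rx, ry, rz], ...], "gripper": [gripper, ...]}. A call has 1 to 20 rows; each row shifts and turns the commanded pose from where the row before left it, along the tool's axes as they then stand; what a row does not reach is not made up. A row lasts 1/8 s, in which the tool goes at most 62.5 mm and 10.7 degrees, less where a joint would pass 70% of its speed; a pose out of reach is approached as far as the arm can. A call is refused whole if a number of a shift passes 6.25 or a number of a turn 0.188, either way. A call with a gripper value outside its range is refused whole. The fingers move at their own pace and stop on an object; the grip force is fixed at half the most. Time passes only in rows, so rows that do not move let the fingers close. It gives the time, the measured TCP pose, the force and the opening at its end, in the units of the state.
- manip.get_state(): the state, without advancing time (a new reading comes with each control period).
- manip.get_image(name): name is "scene" or "top"; returns (picture, depth): 400x640x3 uint8, red, green, blue; 400x640 float32, mm along the optical axis (not along the pixel's ray), 0 where there is no reading.
- manip.calibration(name): a dict with "camera_matrix" (3x3 intrinsics, pixels), "rvec" (rotation vector, rad) and "tvec" (3), from world to camera coordinates, as OpenCV has them. Camera axes: x right, y down, z forward; pixel columns grow to the right and rows downward; lengths in mm; the calibration is good to about 2 mm. A picture is of the moment at which its call begins. calibration takes no time and is no camera call.
- manip.job_done(): hands the job in, once; it reports no verdict.
The state is a dict: "clock": time; "joint_pos": joint angles; "joint_velocities": joint speeds; "joint_torque": joint torques, N m; "position": TCP position; "orientation": TCP orientation; "contact_force": force on the tool from outside, world axes, zero at the start; "ft_torque": the same for the moment, N m; "width": opening from 0.0 (shut) to 1.0 (fully open).
Only numpy, scipy, OpenCV 4.12 (cv2) and the standard library are available. Lean on these libraries where they do the work, as an engineer would, in place of code of your own. Each camera call takes 0.05 s, during which the arm holds its last target. There are 200 camera calls.

## Working session

There is one attempt and no reset: what is moved stays moved. The work goes in short steps, Python scripts to look and compute and a tool call to move; the robot and the scene stay as the last step left them, time stands still between calls to the robot, and variables do not carry over. Pictures are saved under pics/ and viewed, about 12 in all and at most 16, crops included, and the job is handed in when it is done.

Besides the shell and the picture viewer there is one more tool, called after "Request:" as name(argument=value, ...), one argument or row to a line, values as JSON. carry_out: Moves the arm, as the interface text tells. Its arguments: {"type":"object","properties":{"linear":{"type":"array","items":{"type":"array","items":{"type":"number"}}},"turn":{"type":"array","items":{"type":"array","items":{"type":"number"}}},"gripper":{"type":"array","items":{"type":"number"}}},"required":["linear","turn","gripper"]}

```bash
ls; mkdir -p pics
cat > h.py <<'E'
import numpy as np, cv2
from scipy.spatial.transform import Rotation as R
from plant import manip
def cam(n):
    c=manip.calibration(n);K=np.array(c["camera_matrix"]);Rm=cv2.Rodrigues(np.array(c["rvec"],float))[0];t=np.array(c["tvec"],float).ravel()
    return K,Rm,t
def cloud(n,d):
    K,Rm,t=cam(n);v,u=np.mgrid[0:d.shape[0],0:d.shape[1]]
    p=np.stack([(u-K[0,2])/K[0,0]*d,(v-K[1,2])/K[1,1]*d,d],-1)
    return (p-t)@Rm   # world
def shot(n,name=None):
    im,d=manip.get_image(n); 
    if name: cv2.imwrite(f'pics/{name}.png',im[...,::-1])
    return im,d,cloud(n,d)
def proj(n,P):
    K,Rm,t=cam(n);c=np.atleast_2d(P)@Rm.T+t;q=c@K.T;return q[:,:2]/q[:,2:]
E
python3 - <<'E'
from h import *
for n in("top","scene"):
    im,d,P=shot(n,n+"0"); K,Rm,t=cam(n); print(n,K.tolist(),(-Rm.T@t).round(),Rm.round(2).tolist()); np.savez(n+"0",im=im,P=P)
s=manip.get_state();print(s,manip.tip_extent)
print(R.from_quat(np.roll(s["orientation"],-1)).as_matrix().round(3))
E
```

```text
pics
top [[462.6497326656684, 0.0, 311.35991606958214], [0.0, 462.6497326656684, 208.26088590376693], [0.0, 0.0, 1.0]] [ 477.  -13. 1240.] [[-0.02, -1.0, -0.01], [-1.0, 0.02, -0.04], [0.04, 0.01, -1.0]]
scene [[428.92454117412296, 0.0, 318.4276910114682], [0.0, 428.92454117412296, 202.43498417964815], [0.0, 0.0, 1.0]] [1222.  197.  983.] [[-0.27, 0.96, 0.01], [0.76, 0.22, -0.61], [-0.59, -0.15, -0.79]]
{'clock': 0.1, 'joint_pos': array([-1.53237939e+00,  3.13412949e-01,  1.49835768e+00,  3.65281247e-06,
        1.33098681e+00, -2.23391542e-01]), 'joint_velocities': array([ 2.14265299e-05, -4.58564924e-04, -2.17132749e-03,  1.44882013e-03,
        1.06064218e-03,  3.69855894e-04]), 'joint_torque': array([ 4.61881587e-03, -4.12894320e+01, -2.60141730e+01, -1.05458885e-04,
        3.06590722e-03, -8.76433774e-06]), 'position': array([ 135.87219047, -506.96603696,  303.38387065]), 'orientation': array([ 0.56072511,  0.4307746 ,  0.56124929, -0.43013931]), 'contact_force': array([ 0.41540921, -0.73476714, -0.72223672]), 'ft_torque': array([-0.02056775,  0.0361665 ,  0.00268971]), 'width': 1.0031065699099762} 72.6
[[-0.     0.966  0.259]
 [ 0.001  0.259 -0.966]
 [-1.     0.    -0.001]]
```

View pics/top0.png

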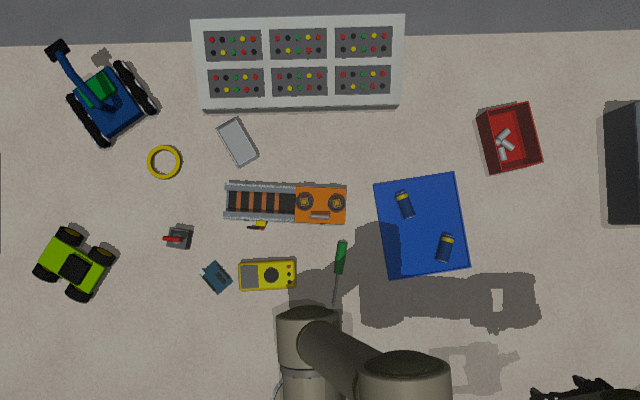

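View pics/scene0.png

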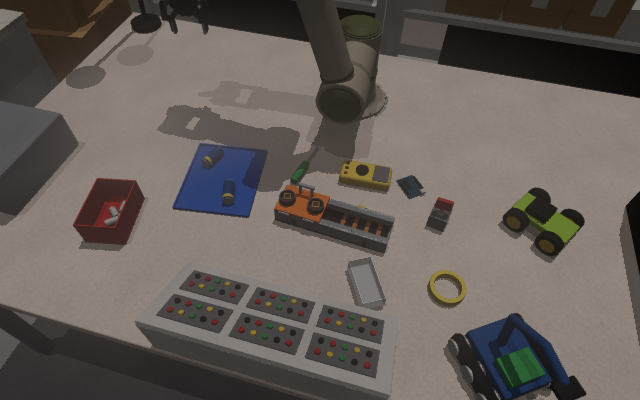

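Top view: box at (225–347, 182–223) with its low end to the left (+y), locks at about (304,201) and (337,202), key stand at (180,238), and two cells in the tray at (404,205) and (445,247).

Run:
```python
from h import *
z=np.load("top0.npz");im,P=z["im"],z["P"]; s=np.load("scene0.npz");im2,P2=s["im"],s["P"]
a=cv2.resize(im[170:235,215:355],None,fx=5,fy=5,interpolation=cv2.INTER_CUBIC)
b=cv2.resize(im[215:260,155:210],None,fx=5,fy=5,interpolation=cv2.INTER_CUBIC)
c=cv2.resize(im2[190:240,420:465],None,fx=5,fy=5,interpolation=cv2.INTER_CUBIC)
o=np.zeros((600,780,3),np.uint8);o[:325,:700]=a;o[330:555,:275]=b;o[330:580,300:525]=c
cv2.imwrite("pics/crop1.png",o[...,::-1])
def rect(P,m,lab):
    q=P[m]; (c,wh,an)=cv2.minAreaRect(q[:,:2].astype(np.float32)); print(lab,len(q),np.round(c,1),np.round(wh,1),round(an,2),"z",np.percentile(q[:,2],[5,50,95]).round(1),"mean",q[:,:2].mean(0).round(1))
for nm,Q,I in(("top",P,im),("scene",P2,im2)):
    x,y,zz=Q[...,0],Q[...,1],Q[...,2]; I=I.astype(int)
    box=(abs(x-490)<70)&(y>-130)&(y<230)
    rect(Q,box&(zz>38)&(zz<50),nm+" boxrim")
    rect(Q,box&(zz>53)&(zz<64),nm+" plate")
    rect(Q,box&(zz>67)&(zz<75),nm+" rims")
    for lo,hi in((-110,-40),(-20,30)):
        pass
    st=(abs(x-400)<60)&(abs(y-335)<60)
    rect(Q,st&(zz>40)&(zz<49),nm+" stand"); rect(Q,st&(zz>80)&(zz<110),nm+" wing")
    red=(I[...,0]>120)&(I[...,1]<70)&(I[...,2]<70); rect(Q,st&red,nm+" redwing")
    tr=(x>250)&(x<620)&(y<-130)&(y>-450)
    blue=(I[...,2]>1.6*I[...,0])&tr&(zz<13)&(zz>-6); rect(Q,blue,nm+" tray")
    m=(tr&(zz>14)&(zz<45)).astype(np.uint8); n,l,stt,_=cv2.connectedComponentsWithStats(m)
    for i in range(1,n):
        if stt[i,4]>15: rect(Q,l==i,nm+" cell")
```

```text
top boxrim 567 [526.7  67.9] [316.   68.7] 87.95 z [41.8 45.9 49.6] mean [512.2 119.9]
top plate 758 [527.9 -16.4] [147.9  71.9] 85.71 z [53.2 55.6 59.8] mean [525.7 -26.6]
top rims 173 [540.  -27.1] [124.1  38.2] 88.58 z [68.3 71.3 74.3] mean [540.2 -29.2]
top stand 120 [448.9 347.3] [51.3 27.3] 79.39 z [41.6 45.4 48.1] mean [444.2 343.6]
top wing 50 [456.7 343.6] [41.7  5.5] 88.55 z [ 89.5  98.8 102.1] mean [457.1 340. ]
top redwing 26 [458.2 345.2] [35.8  2.6] 88.65 z [ 97.   99.5 102.5] mean [458.4 342.6]
top tray 7415 [ 479.5 -295.2] [261.2 221.7] 7.91 z [-1.   3.2  8.4] mean [ 478.8 -294.6]
top cell 327 [ 533.8 -250.3] [70.  32.3] 19.72 z [21.5 31.8 37.2] mean [ 533.  -248.4]
top cell 342 [ 417.6 -351. ] [32.6 69.9] 73.3 z [20.8 31.9 37. ] mean [ 418.4 -348.3]
scene boxrim 450 [514.9  72.3] [ 66.7 306. ] 5.4 z [42.4 45.9 49. ] mean [514.7 131.9]
scene plate 434 [526.  -25.4] [131.9  69.1] 89.23 z [53.2 55.2 61.8] mean [525.7 -23.5]
scene rims 196 [533.1 -26. ] [ 53.  124.8] 0.48 z [67.7 70.8 74.3] mean [540.  -29.4]
scene stand 38 [450.1 346.9] [49.8 32.3] 74.59 z [42.9 46.1 48.5] mean [451.5 343.8]
scene wing 17 [457.5 342.6] [38.8  4.6] 88.5 z [ 85.2  99.  101.6] mean [457.6 336.5]
scene redwing 7 [458.  338.9] [21.8  4.4] 80.41 z [ 97.3  99.1 101.7] mean [458.2 337.2]
scene tray 3688 [ 479.6 -295.2] [263.3 221.7] 7.72 z [-0.5  2.8  7.3] mean [ 500.3 -295.4]
scene cell 230 [ 420.9 -347.7] [32.8 72.5] 66.62 z [16.7 29.5 35.9] mean [ 425.  -346.8]
scene cell 252 [ 536.7 -250. ] [74.8 31.9] 19.73 z [18.2 30.7 36. ] mean [ 540.9 -246.5]
```

View pics/crop1.png

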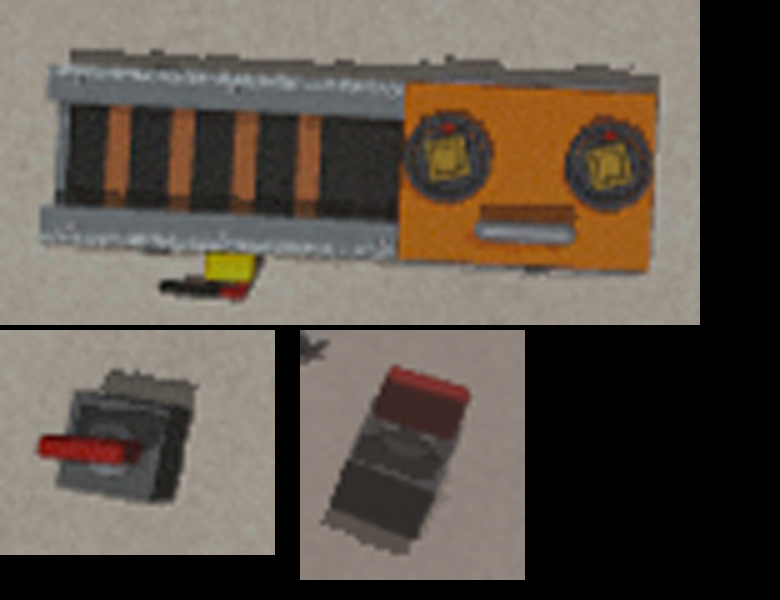

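Run:
```python
from h import *
def bp(n,uv,z):
    K,Rm,t=cam(n);C=-Rm.T@t;r=np.linalg.inv(K)@np.array([uv[0],uv[1],1.]);r=Rm.T@r;return (C+r*(z-C[2])/r[2])
for n in("top","scene"):
    z=np.load(n+"0.npz");I,P=z["im"].astype(int),z["P"];x,y,zz=P[...,0],P[...,1],P[...,2]
    for lab,y0 in(("rec1",-73),("rec2",15)):
        m=(abs(x-540)<32)&(abs(y-y0)<32)&(zz>64.5)&(zz<78)
        q=P[m][:,:2];c,w,a=cv2.minAreaRect(q.astype(np.float32));print(n,lab,m.sum(),"mid",(q.min(0)/2+q.max(0)/2).round(1),"ext",np.ptp(q,axis=0).round(1),"mean",q.mean(0).round(1))
    m=(abs(x-500)<20)&(abs(y+30)<40)&(zz>80)&(zz<105);q=P[m];print(n,"handle",m.sum(),q.mean(0).round(1),q.min(0).round(1),q.max(0).round(1))
    # brass
    # stripes
    m=(I[...,0]>1.5*I[...,2])&(I[...,0]>70)&(abs(x-530)<40)&(y>40)&(y<215)&(zz<25)
    k,l,st,ce=cv2.connectedComponentsWithStats(m.astype(np.uint8))
    for i in range(1,k):
        if st[i,4]>25:
            q=P[l==i];vx=cv2.fitLine(q[:,:2].astype(np.float32),cv2.DIST_HUBER,0,.01,.01).ravel();print(n,"stripe",st[i,4],q.mean(0).round(1),"mid",(q.min(0)/2+q.max(0)/2).round(1)[:2],"bp",bp(n,ce[i],6).round(1),vx[:2].round(3))
    # box outer side: top lips z 42..50 rows
    m=(zz>42)&(zz<50)&(abs(x-520)<70)&(y>35)&(y<230);q=P[m]
    for a,b in((40,80),(80,120),(120,160),(160,200)):
        r=q[(q[:,1]>a)&(q[:,1]<b)];print("  x range",a,np.percentile(r[:,0],[1,99]).round(1),end="")
    print(" ymax",np.percentile(q[:,1],99.5).round(1))
f=lambda U,V:((U+.5)/5-.5+155,(V-330+.5)/5-.5+215)
for c in((78,390),(175,403),(155,500),(58,485)):print(bp("top",f(*c),46).round(1))
```

```text
top rec1 117 mid [540.1 -67.7] ext [40.8 43. ] mean [540.6 -67.2]
top rec2 117 mid [545.9  14.5] ext [43.5 41. ] mean [546.2  14.4]
top handle 87 [507.2 -23.   93.2] [502.2 -47.3  87.8] [ 5.132e+02 -1.000e-01  9.830e+01]
top stripe 84 [548.4 124.6   6.6] mid [547.  124.1] bp [548.4 124.7   6. ] [ 0.994 -0.11 ]
top stripe 86 [546.6  91.    6.2] mid [546.1  90.9] bp [546.6  91.    6. ] [ 1.    -0.026]
top stripe 71 [550.3 192.6   6.6] mid [550.  192.4] bp [550.3 192.7   6. ] [ 0.998 -0.059]
top stripe 77 [548.4 158.4   6.8] mid [547.8 159.1] bp [548.5 158.5   6. ] [ 0.996 -0.09 ]
  x range 40 [497.9 589. ]  x range 80 [501.2 589.8]  x range 120 [504.  588.4]  x range 160 [505.6 589.4] ymax 225.1
scene rec1 145 mid [538.4 -65.5] ext [56.1 45.8] mean [543.  -66.2]
scene rec2 153 mid [540.   14.4] ext [61.4 44.3] mean [546.7  13.6]
scene handle 76 [511.1 -23.3  91.9] [504.4 -49.2  80.7] [516.2   1.1 100.2]
  x range 40 [497.7 589.5]  x range 80 [500.7 589.6]  x range 120 [503.8 589.7]  x range 160 [507.8 589.8] ymax 225.0
[490.6 362.5  46. ]
[482.7 312.3  46. ]
[433.  323.2  46. ]
[441.8 373.3  46. ]
```

Request:
carry_out(
  linear=[
    [0,0,0],
    [0,0,0],
    [0,0,0],
    [0,0,0],
    [0,0,0],
    [0,0,0],
    [0,0,0],
    [0,4,2.28],
    [0,4,2.28],
    [0,4,2.28],
    [0,4,2.28],
    [0,4,2.28],
    [0,4,2.28],
    [0,4,2.28],
    [0,4,2.28],
    [0,4,2.28],
    [0,4,2.28],
    [0,4,2.28],
    [0,4,2.28],
    [0,4,2.28],
  ],
  turn=[
    [-0.18,0,0],
    [-0.18,0,0],
    [-0.18,0,0],
    [-0.18,0,0],
    [-0.18,0,0],
    [-0.18,0,0],
    [-0.18,0,0],
    [0,0,0],
    [0,0,0],
    [0,0,0],
    [0,0,0],
    [0,0,0],
    [0,0,0],
    [0,0,0],
    [0,0,0],
    [0,0,0],
    [0,0,0],
    [0,0,0],
    [0,0,0],
    [0,0,0],
  ],
  gripper=[1,1,1,1,1,1,1,1,1,1,1,1,1,1,1,1,1,1,1,1],
)

```text
clock: 2.6
position: [457.9, -0.8, 303.7]
orientation: [0.707, 0.017, 0.707, -0.017]
contact_force: [0.3, -0.1, 0.4]
width: 0.998
```

```bash
cat >> h.py <<'E'
def pose():
    s=manip.get_state();M=R.from_quat(np.roll(s["orientation"],-1)).as_matrix();return s,s["position"],M
def go(target,psi=None):
    "print tool-frame cm shift to target (TCP, mm) after levelling/turning to psi"
    s,p,M=pose(); print("t",round(s["clock"],2),"p",p.round(1),"psi",round(np.arctan2(M[1,2],M[0,2]),4),"x",M[:,0].round(4),"F",s["contact_force"].round(1),"T",s["ft_torque"].round(2),"w",round(s["width"],3),"q",s["joint_pos"].round(2))
    if target is None: return
    if psi is None: psi=np.arctan2(M[1,2],M[0,2])
    c,sn=np.cos(psi),np.sin(psi);T=np.array([[0,-sn,c],[0,c,sn],[-1,0,0]])
    print("turn rotvec",R.from_matrix(M.T@T).as_rotvec().round(4),"shift cm",(T.T@(np.array(target)-p)/10).round(3))
E
python3 -c "
from h import *
go([458.3,343.5,180],-0.05)"
```

```text
t 2.6 p [457.9  -0.8 303.7] psi -0.0489 x [-3.e-04  0.e+00 -1.e+00] F [ 0.3 -0.1  0.4] T [ 0.01  0.02 -0.01] w 0.998 q [-0.26  0.16  1.69 -0.    1.29 -0.21]
turn rotvec [ 0.0011 -0.0003 -0.    ] shift cm [12.372 34.385 -1.685]
```

Request:
carry_out(
  linear=[
    [0,4.91,-0.24],
    [0,4.91,-0.24],
    [0,4.91,-0.24],
    [0,4.91,-0.24],
    [0,4.91,-0.24],
    [0,4.91,-0.24],
    [0,4.91,-0.24],
    [0,0,0],
    [4,0,0],
    [4,0,0],
    [4,0,0],
    [3,0,0],
    [1.8,0,0],
    [0,0,0],
    [0,0,0],
    [0,0,0],
    [0,0,0],
    [0,0,0],
    [0,0,0],
    [0,0,0],
  ],
  turn=[
    [0,0,0],
    [0,0,0],
    [0,0,0],
    [0,0,0],
    [0,0,0],
    [0,0,0],
    [0,0,0],
    [0,0,0],
    [0,0,0],
    [0,0,0],
    [0,0,0],
    [0,0,0],
    [0,0,0],
    [0,0,0],
    [0,0,0],
    [0,0,0],
    [0,0,0],
    [0,0,0],
    [0,0,0],
    [0,0,0],
  ],
  gripper=[1,1,1,1,1,1,1,1,1,1,1,1,1,0.5,0.4,0.3,0.2,0.1,0,0],
)

```text
clock: 5.1
position: [458.9, 341.9, 136.8]
orientation: [0.709, 0.018, 0.705, -0.017]
contact_force: [6.3, -0.5, -0.8]
width: 0.13
```

Request:
carry_out(
  linear=[
    [0,0,0],
    [0,0,0],
    [0,0,0],
    [0,0,0],
  ],
  turn=[
    [0,0,0],
    [0,0,0],
    [0,0,0],
    [0,0,0],
  ],
  gripper=[0,0,0,0],
)

```text
clock: 5.6
position: [458.9, 342.0, 136.8]
orientation: [0.709, 0.018, 0.705, -0.017]
contact_force: [6.0, 0.2, -0.6]
width: 0.133
```

```bash
python3 -c "
from h import *
go([458.3,343.5,136])"
```

```text
t 5.6 p [458.9 342.  136.8] psi -0.0492 x [ 0.0047  0.0013 -1.    ] F [ 6.   0.2 -0.6] T [-0.12 -1.24 -0.06] w 0.133 q [ 0.44  0.59  1.54 -0.    1.    0.49]
turn rotvec [ 0.      0.0047 -0.0015] shift cm [ 0.078  0.151 -0.067]
```

Request:
carry_out(
  linear=[
    [0,0,0.25],
    [0,0,0],
    [-0.5,0,0],
    [-1,0,0],
    [-2,0,0],
    [-3,0,0],
    [-3,0,0],
    [0,0,0],
  ],
  turn=[
    [0,0,0],
    [0,0,0],
    [0,0,0],
    [0,0,0],
    [0,0,0],
    [0,0,0],
    [0,0,0],
    [0,0,0],
  ],
  gripper=[0,0,0,0,0,0,0,0],
)

```text
clock: 6.6
position: [460.3, 342.0, 233.2]
orientation: [0.708, 0.018, 0.706, -0.017]
contact_force: [0.1, -0.1, -1.1]
width: 0.132
```

Run:
```python
from h import *
im,d,P=shot("top"); im2,d2,P2=shot("scene")
go([546.1,13.3,236.8],0.0)
s,p,M=pose()
x,y,z=P[...,0],P[...,1],P[...,2]
for Q,I in((P,im),(P2,im2)):
    I=I.astype(int);red=(I[...,0]>90)&(I[...,1]<70)&(I[...,2]<70)&(abs(Q[...,0]-458)<50)&(abs(Q[...,1]-343)<50);q=Q[red];print(len(q),q.min(0).round(1) if len(q) else 0,q.max(0).round(1) if len(q) else 0)
u=proj("top",[[458,343,100]])[0].astype(int);v=proj("scene",[[458,343,150]])[0].astype(int)
f=lambda I,c:cv2.resize(I[c[1]-38:c[1]+38,c[0]-38:c[0]+38],None,fx=5,fy=5)
cv2.imwrite("pics/key1.png",np.hstack([f(im,u),f(im2,v)])[...,::-1])
```

```text
t 6.7 p [459.6 341.6 230.3] psi -0.0489 x [-1.e-03 -4.e-04 -1.e+00] F [ 0.8 -1.  -2.2] T [-0.02 -0.   -0.03] w 0.13 q [0.43 0.48 1.45 0.   1.21 0.48]
turn rotvec [-0.0489 -0.001   0.0004] shift cm [ -0.651 -32.832   8.655]
0 0 0
0 0 0
```

View pics/key1.png

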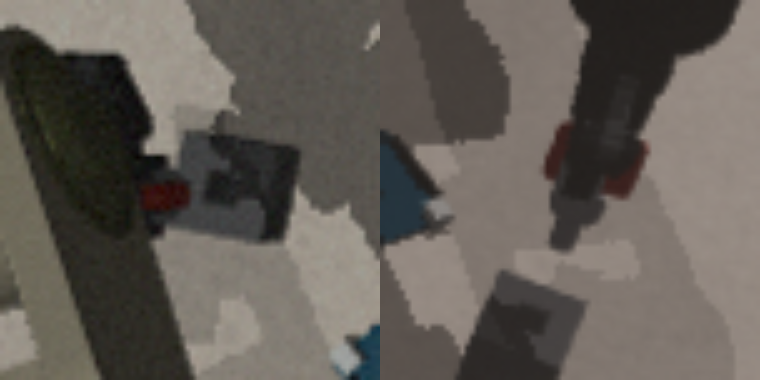

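Request:
carry_out(
  linear=[
    [0,0,0],
    [0,-4.1,1.08],
    [0,-4.1,1.08],
    [0,-4.1,1.08],
    [0,-4.1,1.08],
    [0,-4.1,1.08],
    [0,-4.1,1.08],
    [0,-4.1,1.08],
    [0,-4.1,1.08],
    [0,0,0],
    [1,0,0],
    [1.2,0,0],
    [0,0,0],
    [0,0,0],
  ],
  turn=[
    [-0.049,0,0],
    [0,0,0],
    [0,0,0],
    [0,0,0],
    [0,0,0],
    [0,0,0],
    [0,0,0],
    [0,0,0],
    [0,0,0],
    [0,0,0],
    [0,0,0],
    [0,0,0],
    [0,0,0],
    [0,0,0],
  ],
  gripper=[0,0,0,0,0,0,0,0,0,0,0,0,0,0],
)

```text
clock: 8.45
position: [546.3, 14.1, 208.9]
orientation: [0.707, -0.0, 0.707, 0.0]
contact_force: [0.3, 0.5, -1.3]
width: 0.128
```

Run:
```python
from h import *
go([546.1,13.3,192],0.0)
im,d,P=shot("top"); im2,d2,P2=shot("scene")
u=proj("top",[[546,14,90]])[0].astype(int);v=proj("scene",[[546,14,80]])[0].astype(int)
f=lambda I,c:cv2.resize(I[c[1]-38:c[1]+38,c[0]-38:c[0]+38],None,fx=5,fy=5)
cv2.imwrite("pics/key2.png",np.hstack([f(im,u),f(im2,v)])[...,::-1])
```

```text
t 8.45 p [546.3  14.1 208.9] psi 0.0007 x [ 1.e-04 -0.e+00 -1.e+00] F [ 0.3  0.5 -1.3] T [ 0.02 -0.03 -0.04] w 0.128 q [-0.19  0.45  1.56  0.    1.13 -0.19]
turn rotvec [0.0007 0.0001 0.    ] shift cm [ 1.694 -0.084 -0.024]
```

View pics/key2.png

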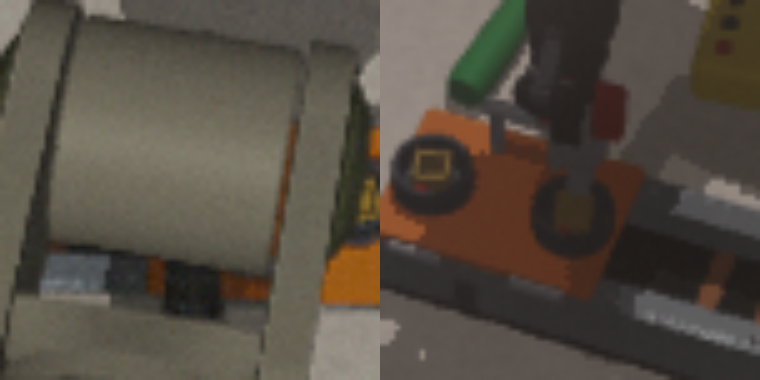

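Request:
carry_out(
  linear=[
    [0.5,-0.05,0],
    [0.5,0,0],
    [0.2,0,0],
    [0.2,0,0],
    [0.2,0,0],
    [0.2,0,0],
    [0.1,0,0],
    [0,0,0],
    [0,0,0],
  ],
  turn=[
    [0,0,0],
    [0,0,0],
    [0,0,0],
    [0,0,0],
    [0,0,0],
    [0,0,0],
    [0,0,0],
    [0,0,0],
    [0,0,0],
  ],
  gripper=[0,0,0,0,0,0,0,0,0],
)

```text
clock: 9.68
position: [546.7, 12.8, 190.9]
orientation: [0.708, -0.0, 0.706, -0.0]
contact_force: [-0.7, -3.2, 6.1]
width: 0.138
```

```bash
python3 -c "
from h import *
go([546.1,13.3,183],0.0)"
```

```text
t 9.68 p [546.7  12.8 190.9] psi 0.0 x [ 0.0018 -0.001  -1.    ] F [-0.7 -3.2  6.1] T [-0.45  0.29  0.03] w 0.138 q [-0.19  0.47  1.58 -0.    1.09 -0.19]
turn rotvec [0.     0.0018 0.001 ] shift cm [ 0.785  0.045 -0.063]
```

Request:
carry_out(
  linear=[
    [0.1,-0.1,0],
    [0,0,0],
    [0,0,0],
    [0,0,0],
    [0,0,0],
    [0,0,0],
  ],
  turn=[
    [0,0,0],
    [-0.05,0,0],
    [-0.05,0,0],
    [-0.05,0,0],
    [-0.05,0,0],
    [0,0,0],
  ],
  gripper=[0,0,0,0,0,0],
)

```text
clock: 10.42
position: [546.7, 11.9, 189.1]
orientation: [0.704, -0.071, 0.703, 0.07]
contact_force: [2.3, -2.9, -0.2]
width: 0.136
```

```bash
python3 -c "
from h import *
go([546.1,13.3,183])"
```

```text
t 10.43 p [546.7  11.9 189.1] psi 0.1994 x [ 1.2e-03 -8.0e-04 -1.0e+00] F [ 2.3 -2.9 -0.2] T [-0.68 -0.35 -0.01] w 0.136 q [-0.19  0.47  1.58 -0.    1.08 -0.39]
turn rotvec [-0.      0.0011  0.001 ] shift cm [ 0.613  0.151 -0.026]
```

Request:
carry_out(
  linear=[
    [0.2,-0.1,0],
    [0.2,0,0],
    [0.15,0,0],
    [0.1,0,0],
    [0,0,0],
    [0,0,0],
  ],
  turn=[
    [0,0,0],
    [0,0,0],
    [0,0,0],
    [0,0,0],
    [0,0,0],
    [0,0,0],
  ],
  gripper=[0,0,0,0,0,0],
)

```text
clock: 11.18
position: [546.6, 11.3, 182.4]
orientation: [0.704, -0.071, 0.703, 0.071]
contact_force: [4.2, 0.0, -0.8]
width: 0.134
```

```bash
python3 -c "
from h import *
go([546.1,13.3,183])"
```

```text
t 11.18 p [546.6  11.3 182.4] psi 0.1999 x [ 4.e-04  1.e-04 -1.e+00] F [ 4.2  0.  -0.8] T [-0.06 -0.85 -0.02] w 0.134 q [-0.19  0.48  1.59  0.    1.07 -0.39]
turn rotvec [ 0.      0.0004 -0.0001] shift cm [-0.061  0.207 -0.014]
```

Request:
carry_out(
  linear=[
    [0.1,0,0.04],
    [0,0,0.02],
    [0,0,0.02],
    [0,0,0.02],
    [0,0,0.02],
    [0,0,0.02],
    [0,0,0.02],
    [0,0,0.02],
    [0,0,0.02],
    [0,0,0.02],
    [0,0,0.02],
    [0,0,0.02],
    [0,0,0.02],
    [0,0,0.02],
  ],
  turn=[
    [0,0,0],
    [-0.09,0,0],
    [-0.09,0,0],
    [-0.09,0,0],
    [-0.09,0,0],
    [-0.09,0,0],
    [-0.09,0,0],
    [-0.09,0,0],
    [-0.09,0,0],
    [-0.09,0,0],
    [-0.09,0,0],
    [-0.09,0,0],
    [-0.09,0,0],
    [0,0,0],
  ],
  gripper=[0,0,0,0,0,0,0,0,0,0,0,0,0,0],
)

```text
clock: 12.92
position: [550.0, 13.0, 182.3]
orientation: [0.568, -0.424, 0.566, 0.421]
contact_force: [8.9, 0.4, 0.8]
width: 0.13
```

```bash
python3 -c "
from h import *
go([546.1,13.3,183])"
```

```text
t 12.93 p [550.   13.  182.3] psi 1.2806 x [ 5.e-03 -1.e-04 -1.e+00] F [8.9 0.4 0.8] T [ 0.08 -1.82 -0.19] w 0.13 q [-0.19  0.49  1.58  0.    1.07 -1.47]
turn rotvec [-0.      0.0013  0.0048] shift cm [-0.07   0.383 -0.083]
```

Request:
carry_out(
  linear=[
    [0,-0.15,0],
    [0,0,0.02],
    [0,0,0.02],
    [0,0,0.02],
    [0,0,0],
  ],
  turn=[
    [0,0,0],
    [-0.06,0,0],
    [-0.06,0,0],
    [-0.06,0,0],
    [0,0,0],
  ],
  gripper=[0,0,0,0,0],
)

```text
clock: 13.55
position: [550.9, 13.4, 182.2]
orientation: [0.528, -0.472, 0.526, 0.471]
contact_force: [4.5, 3.6, 5.4]
width: 0.127
```

```bash
python3 -c "
from h import *
go([546.1,13.3,183])"
```

```text
t 13.55 p [550.9  13.4 182.2] psi 1.4603 x [ 2.3e-03  6.0e-04 -1.0e+00] F [4.5 3.6 5.4] T [ 0.52 -0.9  -0.14] w 0.127 q [-0.19  0.49  1.58  0.    1.07 -1.65]
turn rotvec [-0.      0.0009  0.0022] shift cm [-0.084  0.471 -0.067]
```

Request:
carry_out(
  linear=[
    [0,-0.05,0],
    [0,0,0.02],
    [0,0,0.02],
    [0,0,0.02],
    [0,0,0],
  ],
  turn=[
    [-0.05,0,0],
    [-0.05,0,0],
    [-0.05,0,0],
    [-0.05,0,0],
    [0,0,0],
  ],
  gripper=[0,0,0,0,0],
)

```text
clock: 14.18
position: [551.2, 14.1, 182.2]
orientation: [-0.478, 0.522, -0.477, -0.522]
contact_force: [3.7, 4.2, 5.9]
width: 0.133
```

```bash
python3 -c "
from h import *
go([546.1,13.3,183])"
```

```text
t 14.18 p [551.2  14.1 182.2] psi 1.6602 x [ 1.5e-03  9.0e-04 -1.0e+00] F [3.7 4.2 5.9] T [ 0.67 -0.64 -0.13] w 0.133 q [-0.19  0.49  1.57  0.    1.07 -1.85]
turn rotvec [-0.      0.0008  0.0016] shift cm [-0.085  0.51  -0.037]
```

Request:
carry_out(
  linear=[
    [0,-0.03,0],
    [0,0,0.01],
    [0,0,0.01],
    [0,0,0],
  ],
  turn=[
    [-0.04,0,0],
    [-0.04,0,0],
    [-0.04,0,0],
    [0,0,0],
  ],
  gripper=[0,0,0,0],
)

```text
clock: 14.68
position: [551.3, 14.5, 182.1]
orientation: [-0.446, 0.549, -0.444, -0.549]
contact_force: [2.2, 3.7, 6.3]
width: 0.135
```

```bash
python3 -c "
from h import *
go([546.1,13.3,183])
im,d,P=shot('scene')
v=proj('scene',[[546,14,80]])[0].astype(int)
cv2.imwrite('pics/lock2.png',cv2.resize(im[v[1]-38:v[1]+38,v[0]-60:v[0]+40],None,fx=6,fy=6)[...,::-1])"
```

```text
t 14.68 p [551.3  14.5 182.1] psi 1.7801 x [ 0.001   0.0012 -1.    ] F [2.2 3.7 6.3] T [ 0.81 -0.53 -0.15] w 0.135 q [-0.19  0.49  1.57  0.    1.07 -1.97]
turn rotvec [-0.      0.001   0.0012] shift cm [-0.087  0.529 -0.008]
```

View pics/lock2.png

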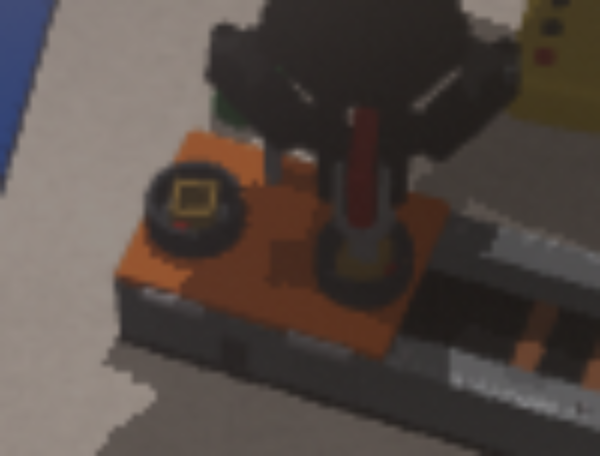

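Request:
carry_out(
  linear=[
    [0,0,0],
    [0,0,0],
    [0,0,0],
  ],
  turn=[
    [-0.04,0,0],
    [-0.04,0,0],
    [0,0,0],
  ],
  gripper=[0,0,0],
)

```text
clock: 15.1
position: [551.3, 14.7, 182.1]
orientation: [0.424, -0.567, 0.422, 0.567]
contact_force: [3.1, 5.3, 7.4]
width: 0.134
```

```bash
python3 -c "
from h import *
go(None)"
```

```text
t 15.1 p [551.3  14.7 182.1] psi 1.8598 x [ 0.001   0.0017 -1.    ] F [3.1 5.3 7.4] T [ 1.06 -0.47 -0.24] w 0.134 q [-0.19  0.49  1.57  0.    1.08 -2.05]
```

Request:
carry_out(
  linear=[
    [0,0,0],
    [0,0,0],
    [0,0,0],
  ],
  turn=[
    [-0.04,0,0],
    [-0.04,0,0],
    [0,0,0],
  ],
  gripper=[0,0,0],
)

```text
clock: 15.48
position: [551.2, 14.8, 182.1]
orientation: [0.4, -0.583, 0.399, 0.583]
contact_force: [2.0, 4.8, 6.4]
width: 0.13
```

```bash
python3 -c "
from h import *
go(None)"
```

```text
t 15.47 p [551.2  14.8 182.1] psi 1.9401 x [ 8.e-04  2.e-03 -1.e+00] F [2.  4.8 6.4] T [ 1.26 -0.47 -0.12] w 0.13 q [-0.19  0.49  1.57  0.    1.08 -2.13]
```

```bash
python3 -c "
from h import *
im,d,P=shot('scene');im1,_,_=shot('top')
v=proj('scene',[[546,14,90]])[0].astype(int);u=proj('top',[[546,14,90]])[0].astype(int)
g=lambda I:np.clip(I.astype(float)*1.8,0,255).astype(np.uint8)
cv2.imwrite('pics/lock2b.png',np.hstack([cv2.resize(g(im)[v[1]-25:v[1]+25,v[0]-20:v[0]+20],None,fx=10,fy=10,interpolation=2),cv2.resize(g(im1)[u[1]-25:u[1]+25,u[0]-20:u[0]+20],None,fx=10,fy=10,interpolation=2)])[...,::-1])"
```

```text
(no output)
```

View pics/lock2b.png

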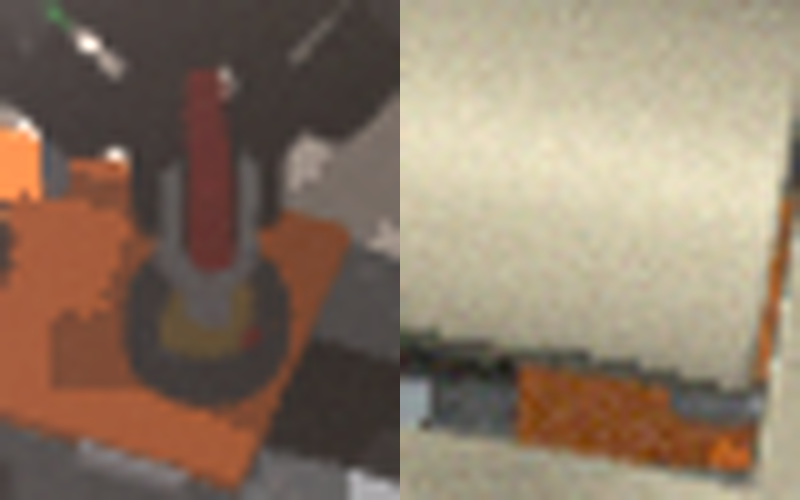

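The red tab now lies at crop pixel (252,337), on the +y side of the rim; I'll turn this into an angle.

Run:
```python
from h import *
cat=None
def bp(n,uv,z):
    K,Rm,t=cam(n);C=-Rm.T@t;r=np.linalg.inv(K)@np.array([uv[0],uv[1],1.]);r=Rm.T@r;return (C+r*(z-C[2])/r[2])
im,d,P=shot('scene');I=im.astype(int)
for c in ([546.2,14.3],[540.3,-67]):
    u=proj('scene',[[*c,72]])[0];v,w=np.mgrid[0:400,0:640]
    red=(I[...,0]>2.0*I[...,1])&(I[...,0]>1.8*I[...,2])&(I[...,0]>45)&(abs(w-u[0])<12)&(abs(v-u[1])<12)
    r=I[...,0]-1.*I[...,1]-I[...,2]*.5
    pts=np.argwhere(red)
    print(u.round(1),[(int(b),int(a),(bp('scene',(b,a),72)[:2]-c).round(1).tolist(),im[a,b].tolist()) for a,b in pts])
```

```text
[315.4 203.4] []
[287.2 195.1] [(284, 200, [18.4, -3.1], [98, 44, 41]), (285, 200, [17.7, -0.5], [96, 43, 40])]
```

```bash
cat >> h.py <<'E'
def bp(n,uv,z):
    K,Rm,t=cam(n);C=-Rm.T@t;r=np.linalg.inv(K)@np.array([uv[0],uv[1],1.]);r=Rm.T@r;return (C+r*(z-C[2])/r[2])
E
python3 - <<'E'
from h import *
v=proj('scene',[[546,14,90]])[0].astype(int)
for p in((252,337),(207,322)):
    uv=(v[0]-20+(p[0]+.5)/10-.5, v[1]-25+(p[1]+.5)/10-.5); q=bp('scene',uv,72)[:2]-[546.2,14.3]; print(np.round(uv,1),q.round(1),np.arctan2(q[1],q[0]))
I=manip.get_image("scene")[0].astype(int)
print((I[198:212,308:325,0]-I[198:212,308:325,1]))
go(None)
E
```

```text
[319.8 207.2] [ 9.1 14.5] 1.008989894802142
[315.2 205.8] [7.7 1.7] 0.21230138831201023
[[28 28 15  4  4  9 27 27 27 25 14  3  6 29 29 30 30]
 [29 26  8  4  5  5 25 26 27 25 14  4  6 21 28 30 29]
 [26  8  4  4  5  5 17 25 26 24 10  4  3  5 16 28 31]
 [14  4  4  4  5  4  4 10  8  4  4  4  3  4  7 28 29]
 [ 4  4  4  4  4  4  3  4  4  4  6  7  4  5  4 16 29]
 [ 3  4  4  5  9  6  4  4  4  5  9 12  6  4  4  6 30]
 [ 4  4  4  7 10  7  4  4  4  4  9 10  6  4  4  6 29]
 [ 4  4  4 10 10  7  5  4  4  4 10 10  7  4  4  6 23]
 [ 3  4  5 11 11 10  9  6  5  7  9 11 11  4  8  7 29]
 [ 4  5  4 10 11 11 10 11 10 10 11 19 22  7  3  7 29]
 [ 4  4  5  8 10 10 11 10 10 11 11 20 13  3  3  8 29]
 [ 4  4  3  3  5  7  9  8  8  7  6  3  4  3  4 11 27]
 [ 4  4  3  4  4  4  3  3  4  3  3  3  4  4  6 22 18]
 [15  4  3  5  4  3  3  3  4  4  4  4  5  5 11 27  7]]
t 15.68 p [551.2  14.8 182.1] psi 1.9397 x [ 8.e-04  2.e-03 -1.e+00] F [3.1 4.9 6.5] T [ 1.26 -0.48 -0.  ] w 0.133 q [-0.19  0.49  1.57  0.    1.08 -2.13]
```

Request:
carry_out(
  linear=[
    [0,0,0],
    [0,0,0],
    [0,0,0],
    [0,0,0],
  ],
  turn=[
    [-0.05,0,0],
    [-0.05,0,0],
    [-0.05,0,0],
    [-0.05,0,0],
  ],
  gripper=[0,0,0,0],
)

```text
clock: 16.18
position: [551.0, 15.3, 182.1]
orientation: [0.34, -0.62, 0.338, 0.621]
contact_force: [-0.0, 7.8, 7.9]
width: 0.133
```

Run:
```python
from h import *
go(None)
I=manip.get_image("scene")[0].astype(int)
print((I[203:212,308:325,0]-I[203:212,308:325,1]))
for i in range(3):
    manip.get_image("scene"); go(None)
for a in(1.0,1.1,1.18,1.25):
    print(a,proj("scene",[[546.2+18*np.cos(a),14.3+18*np.sin(a),72]]).round(1), "corr with lock1 ref")
```

```text
t 16.18 p [551.   15.3 182.1] psi 2.141 x [ 1.0e-04  3.2e-03 -1.0e+00] F [-0.   7.8  7.9] T [ 1.89 -0.25 -0.11] w 0.133 q [-0.19  0.49  1.57  0.    1.08 -2.33]
[[ 3  4  5  4  9  4  4  3  5  4  8 12  7  4  3  6 30]
 [ 4  5  4  6 10  6  5  5  4  5  7 10  7  3  4  6 29]
 [ 4  4  4 10 10  6  4  4  5  4  9 10  6  4  5  4 23]
 [ 4  3  4 11 11 11 10  7  6  7 11 10 11  5  8  7 29]
 [ 4  4  5 11 11 10 10 11 10 11 11 18 22  8  4  7 29]
 [ 4  3  5  8 10 10 11 10 11  9 10 19 12  3  2  8 29]
 [ 4  4  4  4  6  7  8  9  7  7  5  4  5  3  5 11 27]
 [ 4  3  4  3  3  4  4  4  4  4  4  4  4  4  6 22 18]
 [14  5  4  5  4  4  3  4  4  4  4  5  3  6 12 26  7]]
t 16.27 p [551.   15.3 182.1] psi 2.1409 x [ 2.0e-04  2.9e-03 -1.0e+00] F [1.4 7.8 8.5] T [ 1.79 -0.27  0.04] w 0.132 q [-0.19  0.49  1.57  0.    1.08 -2.33]
t 16.32 p [551.   15.3 182.1] psi 2.1402 x [ 1.0e-04  2.9e-03 -1.0e+00] F [1.  8.6 6.8] T [ 1.81 -0.28  0.06] w 0.129 q [-0.19  0.49  1.57  0.    1.08 -2.33]
t 16.38 p [551.   15.3 182.1] psi 2.14 x [ 1.0e-04  2.9e-03 -1.0e+00] F [1.2 8.1 8.1] T [ 1.8  -0.24  0.05] w 0.13 q [-0.19  0.49  1.57  0.    1.08 -2.33]
1.0 [[319.9 207.5]] corr with lock1 ref
1.1 [[320.4 207.1]] corr with lock1 ref
1.18 [[320.7 206.8]] corr with lock1 ref
1.25 [[321.  206.5]] corr with lock1 ref
```

```bash
python3 -c "
from h import *
im,d,P=shot('scene')
v=proj('scene',[[546,14,100]])[0].astype(int)
g=lambda I:np.clip(I.astype(float)*2.2,0,255).astype(np.uint8)
cv2.imwrite('pics/lock2c.png',cv2.resize(g(im)[v[1]-28:v[1]+28,v[0]-30:v[0]+30],None,fx=10,fy=10,interpolation=2)[...,::-1])"
```

```text
(no output)
```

View pics/lock2c.png

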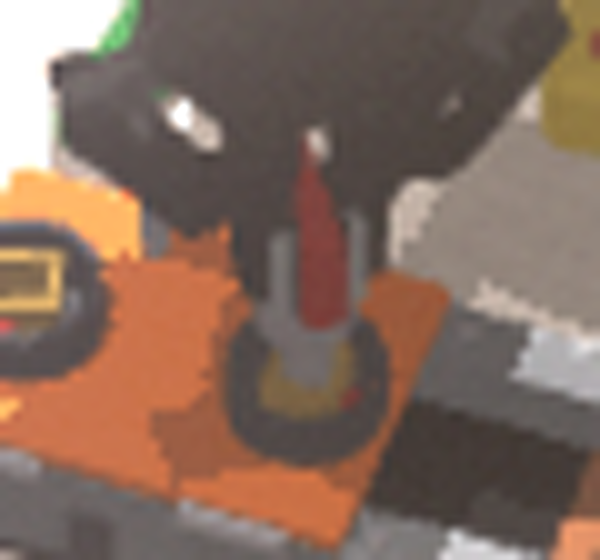

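Request:
carry_out(
  linear=[
    [0,0,0],
    [0,0,0],
    [0,0,0],
    [0,0,0],
    [0,0,0],
    [0,0,0],
    [0,0.44,-0.05],
    [0,0,0],
    [0,0,0],
    [0,0,0],
    [0,0,0],
    [0,0,0],
    [0,0,0],
  ],
  turn=[
    [0,0,0],
    [0,0,0],
    [0,0,0],
    [0.18,0,0],
    [0.18,0,0],
    [0.18,0,0],
    [0,0,0],
    [0,0,0],
    [0,0,0],
    [0,0,0],
    [0,0,0],
    [0,0,0],
    [0,0,0],
  ],
  gripper=[0.4,0.4,0.4,0.4,0.4,0.4,0.4,0.4,0.3,0.2,0.1,0,0],
)

```text
clock: 18.05
position: [546.9, 13.7, 181.7]
orientation: [-0.493, 0.507, -0.492, -0.507]
contact_force: [0.9, 5.2, 3.8]
width: 0.132
```

Run:
```python
from h import *
go(None)
I=manip.get_image("scene")[0].astype(int)
print((I[203:212,308:325,0]-I[203:212,308:325,1]))
go(None)
```

```text
t 18.05 p [546.9  13.7 181.7] psi 1.6 x [ 1.e-03  9.e-04 -1.e+00] F [0.9 5.2 3.8] T [ 1.11 -0.2  -0.08] w 0.132 q [-0.19  0.48  1.59  0.    1.07 -1.79]
[[ 3  5  4  5 10  4  4  4  4  4  9 11  6  3  4  6 29]
 [ 3  4  5  8 10  4  4  4  4  4  9 11  9  4  4  6 28]
 [ 5  3  6 10 11  5  5  4  4  5  9 12  8  4  4  5 23]
 [ 3  4  6 10 10 11  9  6  5  9 10 10 13  5  8  6 30]
 [ 4  4  6 11 10 11 10 10  9 11 10 19 23  7  3  7 30]
 [ 4  4  5  8 10 10 10 10 10 11 10 20 12  3  3  7 30]
 [ 3  3  4  4  5  7  9  8  9  6  5  4  3  3  4 11 27]
 [ 5  4  3  3  4  3  4  4  4  4  3  4  4  3  6 22 17]
 [22  6  4  3  3  4  4  4  4  5  4  4  3  5 11 27  6]]
t 18.1 p [546.9  13.7 181.7] psi 1.6001 x [ 9.e-04  8.e-04 -1.e+00] F [1.7 5.9 3.8] T [ 1.11 -0.16 -0.09] w 0.134 q [-0.19  0.48  1.59  0.    1.07 -1.79]
```

Request:
carry_out(
  linear=[
    [0,0,0.1],
    [0,0,0],
    [0,0,0],
    [0,0,0],
  ],
  turn=[
    [0,0,0],
    [-0.05,0,0],
    [-0.05,0,0],
    [0,0,0],
  ],
  gripper=[0,0,0,0],
)

```text
clock: 18.6
position: [546.9, 14.1, 181.7]
orientation: [-0.467, 0.532, -0.467, -0.531]
contact_force: [1.0, 1.0, 5.0]
width: 0.133
```

Run:
```python
from h import *
for i in range(3):
    I=manip.get_image("scene")[0].astype(int);go(None)
print((I[205:210,308:325,0]-I[205:210,308:325,1]))
```

```text
t 18.65 p [546.9  14.1 181.7] psi 1.6991 x [ 9.e-04 -6.e-04 -1.e+00] F [1.1 2.4 5.5] T [ 0.16 -0.27 -0.04] w 0.132 q [-0.19  0.48  1.59 -0.    1.07 -1.89]
t 18.7 p [546.9  14.1 181.7] psi 1.699 x [ 9.e-04 -5.e-04 -1.e+00] F [1.1 1.1 4.7] T [ 0.12 -0.23 -0.09] w 0.135 q [-0.19  0.48  1.59 -0.    1.07 -1.89]
t 18.75 p [546.9  14.1 181.7] psi 1.6992 x [ 8.e-04 -5.e-04 -1.e+00] F [1.2 0.9 4.6] T [ 0.1  -0.23 -0.09] w 0.133 q [-0.19  0.48  1.59 -0.    1.07 -1.89]
[[ 3  3  5 10 10  7  4  4  3  5 10 11  7  3  3  6 23]
 [ 3  4  6 11 10 11  8  6  5  8 10 11 11  4  8  7 30]
 [ 4  4  6 10 10 11 10 10 10 11 10 19 23  7  3  8 29]
 [ 4  3  4  9 11 10 10 11 11 10 11 20 12  4  4  7 28]
 [ 5  4  5  4  5  7  9  9  8  7  6  3  3  4  4 11 28]]
```

Request:
carry_out(
  linear=[
    [0,0,0],
    [0,0,0],
    [0,0,0],
  ],
  turn=[
    [-0.06,0,0],
    [-0.06,0,0],
    [0,0,0],
  ],
  gripper=[0,0,0],
)

```text
clock: 19.12
position: [546.9, 14.1, 181.6]
orientation: [-0.434, 0.558, -0.434, -0.558]
contact_force: [1.8, -0.1, 5.7]
width: 0.131
```

Run:
```python
from h import *
for i in range(3):
    I=manip.get_image("scene")[0].astype(int);go(None)
print((I[205:210,308:325,0]-I[205:210,308:325,1]))
```

```text
t 19.18 p [546.9  14.1 181.6] psi 1.8183 x [ 1.e-03 -4.e-04 -1.e+00] F [2.3 0.5 5.1] T [ 0.03 -0.4  -0.1 ] w 0.136 q [-0.19  0.48  1.59 -0.    1.07 -2.01]
t 19.23 p [546.9  14.1 181.6] psi 1.8181 x [ 1.e-03 -4.e-04 -1.e+00] F [2.2 0.  5. ] T [-0.01 -0.41 -0.12] w 0.131 q [-0.19  0.48  1.59 -0.    1.07 -2.01]
t 19.27 p [546.9  14.1 181.6] psi 1.8181 x [ 1.e-03 -4.e-04 -1.e+00] F [2.1 0.5 5.7] T [-0.01 -0.36 -0.06] w 0.133 q [-0.19  0.48  1.59 -0.    1.07 -2.01]
[[ 5  4  5  9 10  7  5  4  4  5 10 10  7  4  5  5 22]
 [ 4  5  4 10 11 11  9  6  5  7 11 11 11  4  8  7 29]
 [ 4  4  5 11 10 11 10 11 10 10 11 18 22  7  4  8 29]
 [ 5  3  4  8 10 10 11 11 11 10 10 19 12  3  4  7 29]
 [ 5  4  3  3  4  6  8  9  8  7  5  4  4  2  4 11 27]]
```

Request:
carry_out(
  linear=[
    [0,0,0],
    [0,0,0],
    [0,0,0],
    [0,0,0],
    [-2,0,0],
    [-4,0,0],
    [-5,0,0],
    [-5,0,0],
    [0,0,0],
  ],
  turn=[
    [0,0,0],
    [0,0,0],
    [0,0,0],
    [0,0,0],
    [0,0,0],
    [0,0,0],
    [0,0,0],
    [0,0,0],
    [0,0,0],
  ],
  gripper=[0.5,0.5,0.5,0.5,0.5,0.5,0.5,0.5,0.5],
)

```text
clock: 20.4
position: [547.3, 14.2, 345.1]
orientation: [-0.435, 0.561, -0.433, -0.556]
contact_force: [-0.0, -1.1, -0.8]
width: 0.501
```

```bash
python3 -c "
from h import *
go(None)
im,d,P=shot('scene')
v=proj('scene',[[546,14,100]])[0].astype(int)
g=lambda I:np.clip(I.astype(float)*1.8,0,255).astype(np.uint8)
cv2.imwrite('pics/lock2d.png',cv2.resize(g(im)[v[1]-28:v[1]+28,v[0]-40:v[0]+30],None,fx=10,fy=10,interpolation=2)[...,::-1])
q=P.reshape(-1,3);m=(abs(q[:,0]-546)<40)&(abs(q[:,1]-14)<40)&(q[:,2]>112)&(q[:,2]<160);q=q[m];print(len(q),cv2.minAreaRect(q[:,:2].astype(np.float32)),q.min(0),q.max(0))
"
```

```text
t 20.4 p [547.3  14.2 345.1] psi 1.82 x [ 0.0071 -0.0014 -1.    ] F [-0.  -1.1 -0.8] T [ 0.03 -0.1  -0.  ] w 0.501 q [-0.19  0.33  1.36 -0.    1.44 -2.01]
106 ((546.7182006835938, 13.784645080566406), (46.534515380859375, 11.789217948913574), 9.546881675720215) [523.95741961   5.40393409 113.08393852] [569.7272139   22.37664983 148.91636435]
```

View pics/lock2d.png

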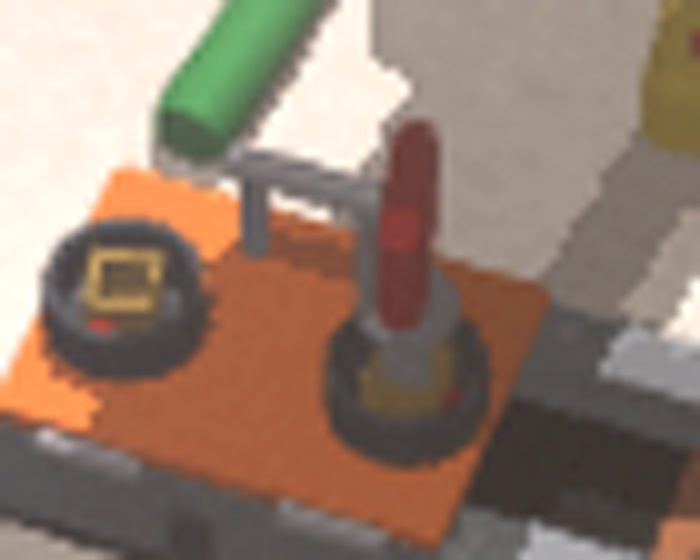

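Request:
carry_out(
  linear=[
    [4,0,0],
    [4,0,0],
    [4,0,0],
    [3,0,0],
    [1.3,0,0],
    [0,0,0],
    [0,0,0],
    [0,0,0],
    [0,0,0],
    [0,0,0],
    [-0.5,0,0],
    [-1,0,0],
    [-1,0,0],
    [-1.5,0,0],
    [0,0,0],
  ],
  turn=[
    [0.09,0,0],
    [0,0,0],
    [0,0,0],
    [0,0,0],
    [0,0,0],
    [0,0,0],
    [0,0,0],
    [0,0,0],
    [0,0,0],
    [0,0,0],
    [0,0,0],
    [0,0,0],
    [0,0,0],
    [0,0,0],
    [0,0,0],
  ],
  gripper=[0.5,0.5,0.5,0.5,0.5,0.5,0,0,0,0,0,0,0,0,0],
)

```text
clock: 22.32
position: [547.0, 14.2, 219.9]
orientation: [-0.459, 0.539, -0.458, -0.537]
contact_force: [0.8, 1.2, -1.3]
width: 0.133
```

Run:
```python
from h import *
v=proj('scene',[[546,14,100]])[0].astype(int)
q=[bp('scene',(v[0]-40+(a+.5)/10-.5,v[1]-28+(b+.5)/10-.5),72)[:2] for a,b in((93,247),(165,252),(157,310),(82,303),(120,300),(100,325))]
print(np.round(q,1)); 
for i,j in((0,1),(3,2),(0,3),(1,2)): e=q[j]-q[i];print(np.arctan2(e[1],e[0])%(np.pi/2))
go([541,-67.8,222],0.1)
im,d,P=shot('scene');q=P.reshape(-1,3);m=(abs(q[:,0]-546)<30)&(abs(q[:,1]-14)<40)&(q[:,2]>74)&(q[:,2]<100);print(q[m].mean(0),m.sum())
```

```text
[[533.3 -79. ]
 [529.5 -59.6]
 [549.3 -55.5]
 [552.7 -75.7]
 [548.8 -66.2]
 [558.5 -68.7]]
0.19537117172130514
0.16607118555789913
0.1696508266712951
0.20436789579018316
t 22.32 p [547.   14.2 219.9] psi 1.73 x [ 2.5e-03 -5.0e-04 -1.0e+00] F [ 0.8  1.2 -1.3] T [0.   0.02 0.02] w 0.133 q [-0.19  0.44  1.55 -0.    1.15 -1.92]
turn rotvec [1.63e+00 1.30e-03 2.60e-03] shift cm [-0.208 -8.099 -1.421]
[549.46830522  17.67384751  74.86285581] 3
```

Request:
carry_out(
  linear=[
    [0,0,0],
    [0,0,0],
    [0,0,0],
    [0,0,0],
    [0,0,0],
    [0,0,0],
    [0,0,0],
    [0,0,0],
    [0,0,0],
    [0,-2.67,-0.63],
    [0,-2.67,-0.63],
    [0,-2.67,-0.63],
    [0,0,0],
    [1,0,0],
    [1,0,0],
    [0.4,0,0],
    [0.2,0,0],
    [0.2,0,0],
    [0,0,0],
    [0,0,0],
  ],
  turn=[
    [0.1744,0,0],
    [0.1744,0,0],
    [0.1744,0,0],
    [0.1744,0,0],
    [0.1744,0,0],
    [0.1744,0,0],
    [0.1744,0,0],
    [0.1744,0,0],
    [0.1744,0,0],
    [0,0,0],
    [0,0,0],
    [0,0,0],
    [0,0,0],
    [0,0,0],
    [0,0,0],
    [0,0,0],
    [0,0,0],
    [0,0,0],
    [0,0,0],
    [0,0,0],
  ],
  gripper=[0,0,0,0,0,0,0,0,0,0,0,0,0,0,0,0,0,0,0,0],
)

```text
clock: 24.88
position: [540.9, -67.9, 190.6]
orientation: [0.705, -0.057, 0.705, 0.057]
contact_force: [-0.2, -0.2, -2.0]
width: 0.133
```

```bash
python3 -c "
from h import *
go([541,-67.8,183])"
```

```text
t 24.88 p [540.9 -67.9 190.6] psi 0.1603 x [ 3.e-04 -1.e-04 -1.e+00] F [-0.2 -0.2 -2. ] T [0.01 0.01 0.04] w 0.133 q [-0.34  0.47  1.58  0.    1.09 -0.5 ]
turn rotvec [-0.      0.0003  0.0001] shift cm [0.757 0.003 0.014]
```

Request:
carry_out(
  linear=[
    [0.2,0,0],
    [0.2,0,0],
    [0.2,0,0],
    [0.2,0,0],
    [0.1,0,0],
    [0,0,0],
  ],
  turn=[
    [0,0,0],
    [0,0,0],
    [0,0,0],
    [0,0,0],
    [0,0,0],
    [0,0,0],
  ],
  gripper=[0,0,0,0,0,0],
)

```text
clock: 25.62
position: [540.8, -67.8, 181.3]
orientation: [0.705, -0.057, 0.705, 0.057]
contact_force: [-0.1, 0.3, -2.7]
width: 0.131
```

```bash
python3 -c "
from h import *
go([541,-67.8,183])"
```

```text
t 25.62 p [540.8 -67.8 181.3] psi 0.1604 x [-1.e-04  1.e-04 -1.e+00] F [-0.1  0.3 -2.7] T [ 0.13 -0.05 -0.03] w 0.131 q [-0.34  0.48  1.59  0.    1.07 -0.5 ]
turn rotvec [-0.     -0.0001 -0.0001] shift cm [-0.169 -0.003  0.02 ]
```

Request:
carry_out(
  linear=[
    [0.1,0,0],
    [0.1,0,0],
    [0,0,0],
    [0,0,0],
    [0,0,0],
    [0,0,0],
    [0,0,0],
    [0,0,0],
    [0,0,0],
    [0,0,0],
    [0,0,0],
    [0,0,0],
    [0,0,0],
    [0,0,0],
    [0,0,0],
    [0,0,0],
    [0,0,0],
    [0,0,0],
    [0,0,0],
  ],
  turn=[
    [0,0,0],
    [0,0,0],
    [-0.09,0,0],
    [-0.09,0,0],
    [-0.09,0,0],
    [-0.09,0,0],
    [-0.09,0,0],
    [-0.09,0,0],
    [-0.09,0,0],
    [-0.09,0,0],
    [-0.09,0,0],
    [-0.09,0,0],
    [-0.09,0,0],
    [-0.09,0,0],
    [-0.09,0,0],
    [-0.09,0,0],
    [-0.09,0,0],
    [-0.09,0,0],
    [0,0,0],
  ],
  gripper=[0,0,0,0,0,0,0,0,0,0,0,0,0,0,0,0,0,0,0],
)

```text
clock: 28.0
position: [541.0, -67.6, 179.5]
orientation: [-0.493, 0.507, -0.492, -0.507]
contact_force: [1.6, 2.5, 0.6]
width: 0.132
```

```bash
cat > tab.py <<'E'
from h import *
go(None)
I=manip.get_image("scene")[0].astype(int)
D=I[...,0]-I[...,1]
b=bp
for c in([546.8,14.2],[541.1,-67.6]):
    u=proj('scene',[[*c,72]])[0].round().astype(int)
    # brightest red (R-G-0.8*(... )) within the ring radius 12..21 mm
    best=[]
    for v in range(u[1]-10,u[1]+11):
        for w in range(u[0]-10,u[0]+11):
            q=b('scene',(w,v),72)[:2]-c;r=np.hypot(*q)
            if 11<r<20 and I[v,w,0]>1.7*I[v,w,1] and I[v,w,1]<1.35*I[v,w,2]+2: best.append((D[v,w],q.round(1).tolist(),round(np.arctan2(q[1],q[0])+.07,2),I[v,w].tolist()))
    print(c,sorted(best,reverse=True)[:5])
E
python3 tab.py
```

```text
t 28.0 p [541.  -67.6 179.5] psi 1.5994 x [ 8.e-04  4.e-04 -1.e+00] F [1.6 2.5 0.6] T [ 0.64 -0.19 -0.09] w 0.132 q [-0.34  0.48  1.6   0.    1.06 -1.94]
[546.8, 14.2] [(np.int64(59), [7.6, 15.0], np.float64(1.18), [97, 38, 35]), (np.int64(39), [8.3, 12.5], np.float64(1.05), [79, 40, 32]), (np.int64(29), [11.5, 13.4], np.float64(0.93), [66, 37, 34])]
[541.1, -67.6] [(np.int64(26), [-16.2, -10.9], np.float64(-2.48), [57, 31, 33]), (np.int64(24), [-11.3, -15.0], np.float64(-2.14), [58, 34, 34]), (np.int64(24), [-12.0, -12.4], np.float64(-2.27), [57, 33, 34]), (np.int64(24), [-12.8, -9.8], np.float64(-2.42), [56, 32, 33]), (np.int64(22), [9.1, 14.5], np.float64(1.08), [53, 31, 31])]
```

Request:
carry_out(
  linear=[
    [0,0,0.05],
    [0,0,0],
    [0,0,0],
    [0,0,0],
    [0,0,0],
  ],
  turn=[
    [-0.06,0,0],
    [-0.06,0,0],
    [-0.06,0,0],
    [-0.06,0,0],
    [0,0,0],
  ],
  gripper=[0,0,0,0,0],
)

```text
clock: 28.68
position: [541.0, -67.5, 179.5]
orientation: [-0.429, 0.562, -0.429, -0.562]
contact_force: [1.9, 0.6, -1.2]
width: 0.132
```

```bash
python3 tab.py
```

```text
t 28.68 p [541.  -67.5 179.5] psi 1.8382 x [ 8.e-04 -3.e-04 -1.e+00] F [ 1.9  0.6 -1.2] T [ 0.12 -0.35 -0.19] w 0.132 q [-0.34  0.48  1.6  -0.    1.06 -2.18]
[546.8, 14.2] [(np.int64(60), [7.6, 15.0], np.float64(1.18), [97, 37, 35]), (np.int64(39), [8.3, 12.5], np.float64(1.05), [79, 40, 32]), (np.int64(29), [11.5, 13.4], np.float64(0.93), [65, 36, 32])]
[541.1, -67.6] [(np.int64(26), [-16.2, -10.9], np.float64(-2.48), [58, 32, 32]), (np.int64(26), [-16.9, -8.3], np.float64(-2.62), [57, 31, 31]), (np.int64(25), [-13.6, -7.2], np.float64(-2.59), [57, 32, 33]), (np.int64(24), [-12.8, -9.8], np.float64(-2.42), [57, 33, 33]), (np.int64(24), [-14.3, -4.5], np.float64(-2.77), [57, 33, 33])]
```

Request:
carry_out(
  linear=[
    [0,0,0],
    [0,0,0],
    [0,0,0],
  ],
  turn=[
    [-0.06,0,0],
    [-0.06,0,0],
    [0,0,0],
  ],
  gripper=[0,0,0],
)

```text
clock: 29.1
position: [541.0, -67.5, 179.6]
orientation: [-0.394, 0.587, -0.394, -0.587]
contact_force: [1.5, 0.5, 0.3]
width: 0.131
```

```bash
python3 tab.py
```

```text
t 29.1 p [541.  -67.5 179.6] psi 1.9585 x [ 7.e-04 -4.e-04 -1.e+00] F [1.5 0.5 0.3] T [ 0.07 -0.45 -0.12] w 0.131 q [-0.34  0.48  1.6  -0.    1.06 -2.3 ]
[546.8, 14.2] [(np.int64(60), [7.6, 15.0], np.float64(1.18), [97, 37, 35]), (np.int64(39), [8.3, 12.5], np.float64(1.05), [80, 41, 34]), (np.int64(29), [11.5, 13.4], np.float64(0.93), [65, 36, 33])]
[541.1, -67.6] [(np.int64(26), [-16.9, -8.3], np.float64(-2.62), [58, 32, 33]), (np.int64(25), [-14.3, -4.5], np.float64(-2.77), [57, 32, 32]), (np.int64(24), [-13.6, -7.2], np.float64(-2.59), [57, 33, 33]), (np.int64(24), [-16.2, -10.9], np.float64(-2.48), [58, 34, 34]), (np.int64(24), [-17.7, -5.6], np.float64(-2.76), [57, 33, 33])]
```

Request:
carry_out(
  linear=[
    [0,0,0],
    [0,0,0],
    [0,0,0],
    [0,0,0],
    [-2,0,0],
    [-4,0,0],
    [-5,0,0],
    [-5,0,0],
    [0,0,0],
  ],
  turn=[
    [0,0,0],
    [0,0,0],
    [0,0,0],
    [0,0,0],
    [0,0,0],
    [0,0,0],
    [0,0,0],
    [0,0,0],
    [0,0,0],
  ],
  gripper=[0.5,0.5,0.5,0.5,0.5,0.5,0.5,0.5,0.5],
)

```text
clock: 30.28
position: [541.4, -67.5, 343.1]
orientation: [-0.394, 0.59, -0.393, -0.585]
contact_force: [-0.1, 0.4, 0.1]
width: 0.502
```

```bash
python3 tab.py; python3 -c "
from h import *
im,d,P=shot('scene')
v=proj('scene',[[543,-30,90]])[0].astype(int)
g=lambda I:np.clip(I.astype(float)*1.8,0,255).astype(np.uint8)
cv2.imwrite('pics/lock1.png',cv2.resize(g(im)[v[1]-28:v[1]+28,v[0]-40:v[0]+38],None,fx=10,fy=10,interpolation=2)[...,::-1])
q=P.reshape(-1,3);m=(abs(q[:,0]-541)<40)&(abs(q[:,1]+67.7)<40)&(q[:,2]>112)&(q[:,2]<155);q=q[m];print(len(q),cv2.minAreaRect(q[:,:2].astype(np.float32)),q.min(0),q.max(0))
"
```

```text
t 30.27 p [541.4 -67.5 343.1] psi 1.9604 x [ 0.007  -0.0025 -1.    ] F [-0.1  0.4  0.1] T [0.02 0.02 0.01] w 0.502 q [-0.34  0.33  1.37 -0.    1.43 -2.3 ]
[546.8, 14.2] [(np.int64(58), [7.6, 15.0], np.float64(1.18), [96, 38, 36]), (np.int64(38), [8.3, 12.5], np.float64(1.05), [80, 42, 35]), (np.int64(28), [11.5, 13.4], np.float64(0.93), [66, 38, 34])]
[541.1, -67.6] []
90 ((543.6895751953125, -66.51931762695312), (46.17378234863281, 11.183730125427246), 18.338420867919922) [520.78892451 -77.97588353 114.22335328] [564.62956146 -55.95665647 150.30979526]
```

View pics/lock1.png

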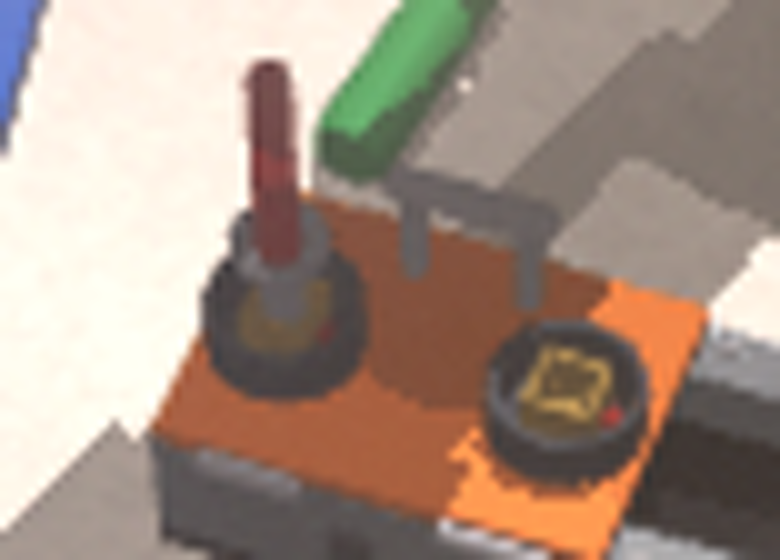

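Request:
carry_out(
  linear=[
    [4,0,0],
    [4,0,0],
    [4,0,0],
    [3,0,0],
    [1.35,0,0],
    [0,0,0],
    [0,0,0],
    [0,0,0],
    [0,0,0],
    [0,0,0],
    [-0.5,0,0],
    [-1,0,0],
    [-2,0,0],
    [-3,0,0],
    [0,0,0],
  ],
  turn=[
    [0.1,0,0],
    [0,0,0],
    [0,0,0],
    [0,0,0],
    [0,0,0],
    [0,0,0],
    [0,0,0],
    [0,0,0],
    [0,0,0],
    [0,0,0],
    [0,0,0],
    [0,0,0],
    [0,0,0],
    [0,0,0],
    [0,0,0],
  ],
  gripper=[0.5,0.5,0.5,0.5,0.5,0.5,0,0,0,0,0,0,0,0,0],
)

```text
clock: 32.25
position: [541.2, -67.5, 242.4]
orientation: [-0.423, 0.568, -0.422, -0.566]
contact_force: [-0.9, -0.3, -0.8]
width: 0.129
```

```bash
python3 -c "
from h import *
go([461.5,343.5,240],-0.1)"
```

```text
t 32.25 p [541.2 -67.5 242.4] psi 1.8608 x [ 0.003  -0.0014 -1.    ] F [-0.9 -0.3 -0.8] T [ 0.    0.05 -0.03] w 0.129 q [-0.34  0.41  1.53 -0.    1.2  -2.2 ]
turn rotvec [1.9608e+00 1.0000e-03 3.8000e-03] shift cm [  0.244  40.098 -12.035]
```

Request:
carry_out(
  linear=[
    [0,0,0],
    [0,0,0],
    [0,0,0],
    [0,0,0],
    [0,0,0],
    [0,0,0],
    [0,0,0],
    [0,0,0],
    [0,0,0],
    [0,0,0],
    [0,0,0],
    [0,5.01,-1.5],
    [0,5.01,-1.5],
    [0,5.01,-1.5],
    [0,5.01,-1.5],
    [0,5.01,-1.5],
    [0,5.01,-1.5],
    [0,5.01,-1.5],
    [0,5.01,-1.5],
    [0,0,0],
  ],
  turn=[
    [0.1782,0,0],
    [0.1782,0,0],
    [0.1782,0,0],
    [0.1782,0,0],
    [0.1782,0,0],
    [0.1782,0,0],
    [0.1782,0,0],
    [0.1782,0,0],
    [0.1782,0,0],
    [0.1782,0,0],
    [0.1782,0,0],
    [0,0,0],
    [0,0,0],
    [0,0,0],
    [0,0,0],
    [0,0,0],
    [0,0,0],
    [0,0,0],
    [0,0,0],
    [0,0,0],
  ],
  gripper=[0,0,0,0,0,0,0,0,0,0,0,0,0,0,0,0,0,0,0,0],
)

```text
clock: 34.75
position: [459.7, 345.9, 239.1]
orientation: [0.706, 0.033, 0.707, -0.034]
contact_force: [-0.3, -0.4, -0.5]
width: 0.132
```

Request:
carry_out(
  linear=[
    [2,0,0],
    [2,0,0],
    [1.4,0,0],
    [0,0,0],
    [0,0,0],
  ],
  turn=[
    [0,0,0],
    [0,0,0],
    [0,0,0],
    [0,0,0],
    [0,0,0],
  ],
  gripper=[0,0,0,0,0],
)

```text
clock: 35.38
position: [461.6, 343.4, 187.5]
orientation: [0.707, 0.035, 0.706, -0.035]
contact_force: [-0.7, -0.0, -0.8]
width: 0.134
```

Run:
```python
from h import *
go([461.5,343.5,170],-0.1)
im,d,P=shot('scene');im1,_,_=shot('top')
v=proj('scene',[[460,343,70]])[0].astype(int);u=proj('top',[[460,343,60]])[0].astype(int)
g=lambda I:np.clip(I.astype(float)*1.8,0,255).astype(np.uint8)
f=lambda I,c:cv2.resize(g(I)[c[1]-24:c[1]+24,c[0]-24:c[0]+24],None,fx=8,fy=8,interpolation=2)
cv2.imwrite('pics/stand.png',np.hstack([f(im1,u),f(im,v)])[...,::-1])
s=np.load("scene0.npz");M=np.load("top0.npz")
```

```text
t 35.38 p [461.6 343.4 187.5] psi -0.1 x [ 9.e-04  3.e-04 -1.e+00] F [-0.7 -0.  -0.8] T [ 0.01 -0.04  0.01] w 0.134 q [ 0.44  0.53  1.49 -0.    1.12  0.54]
turn rotvec [ 0.      0.0009 -0.0004] shift cm [ 1.746  0.013 -0.016]
```

View pics/stand.png

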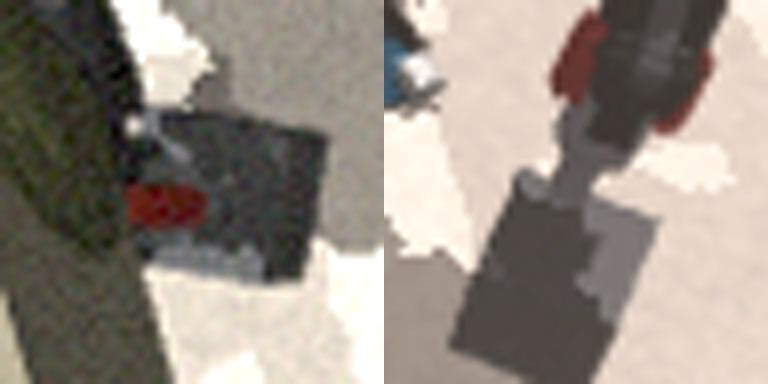

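Request:
carry_out(
  linear=[
    [1,0,0],
    [0.8,0,0],
    [0.3,0,0],
    [0.3,0,0],
    [0.3,0,0],
    [0.3,0,0],
    [0,0,0],
  ],
  turn=[
    [0,0,0],
    [0,0,0],
    [0,0,0],
    [0,0,0],
    [0,0,0],
    [0,0,0],
    [0,0,0],
  ],
  gripper=[0,0,0,0,0,0,0],
)

```text
clock: 36.35
position: [461.9, 344.9, 162.6]
orientation: [0.708, 0.037, 0.705, -0.034]
contact_force: [-13.9, -0.4, 41.6]
width: 0.13
```

```bash
python3 -c "
from h import *
go([461.5,343.5,133.5])"
```

```text
t 36.35 p [461.9 344.9 162.6] psi -0.0996 x [ 0.0048  0.0041 -1.    ] F [-13.9  -0.4  41.6] T [-0.49  2.92 -0.14] w 0.13 q [0.44 0.56 1.51 0.   1.06 0.54]
turn rotvec [ 0.      0.0044 -0.0045] shift cm [ 2.911 -0.139 -0.025]
```

Request:
carry_out(
  linear=[
    [-0.6,0,0],
    [0,0.17,-0.2],
    [0,0,0],
    [0.3,0,0],
    [0.2,0,0],
    [0.2,0,0],
    [0,0,0],
  ],
  turn=[
    [0,0,0],
    [0,0,0],
    [0,0,0],
    [0,0,0],
    [0,0,0],
    [0,0,0],
    [0,0,0],
  ],
  gripper=[0,0,0,0,0,0,0],
)

```text
clock: 37.22
position: [460.8, 347.2, 158.7]
orientation: [0.708, 0.037, 0.704, -0.033]
contact_force: [-1.0, 7.3, 18.1]
width: 0.133
```

```bash
python3 -c "
from h import *
go([461.5,343.5,133.5])"
```

```text
t 37.23 p [460.8 347.2 158.7] psi -0.1001 x [ 0.0062  0.0055 -1.    ] F [-1.   7.3 18.1] T [ 1.31  0.26 -0.02] w 0.133 q [0.44 0.57 1.52 0.   1.05 0.54]
turn rotvec [ 0.      0.0056 -0.0061] shift cm [ 2.522 -0.356  0.109]
```

Request:
carry_out(
  linear=[
    [-0.2,0,0],
    [0,0.25,0],
    [0,0,0],
    [0.3,0,0],
    [0.3,0,0],
    [0,0,0],
  ],
  turn=[
    [0,0,0],
    [0.05,0,0],
    [0,0,0],
    [0,0,0],
    [0,0,0],
    [0,0,0],
  ],
  gripper=[0,0,0,0,0,0],
)

```text
clock: 37.98
position: [460.1, 348.7, 151.7]
orientation: [0.706, 0.054, 0.705, -0.052]
contact_force: [2.8, 5.9, -0.4]
width: 0.133
```

```bash
python3 -c "
from h import *
go([461.5,343.5,133.5])"
```

```text
t 37.98 p [460.1 348.7 151.7] psi -0.1502 x [ 0.0018  0.0026 -1.    ] F [ 2.8  5.9 -0.4] T [ 1.4  -0.51 -0.02] w 0.133 q [0.45 0.58 1.52 0.   1.04 0.59]
turn rotvec [ 0.      0.0014 -0.0029] shift cm [ 1.819 -0.498  0.214]
```

Request:
carry_out(
  linear=[
    [0,0.1,0.05],
    [0.4,0,0],
    [0.4,0,0],
    [0.4,0,0],
    [0.3,0,0],
    [0.2,0,0],
    [0,0,0],
    [0,0,0],
  ],
  turn=[
    [0,0,0],
    [0,0,0],
    [0,0,0],
    [0,0,0],
    [0,0,0],
    [0,0,0],
    [0,0,0],
    [0,0,0],
  ],
  gripper=[0,0,0,0,0,0,0,0],
)

```text
clock: 38.98
position: [460.5, 349.0, 134.5]
orientation: [0.705, 0.053, 0.705, -0.053]
contact_force: [1.6, 5.6, 0.4]
width: 0.13
```

```bash
python3 -c "
from h import *
go([461.5,343.5,133.5])"
```

```text
t 38.98 p [460.5 349.  134.5] psi -0.1501 x [ 4.e-04  8.e-04 -1.e+00] F [1.6 5.6 0.4] T [ 1.16 -0.34 -0.03] w 0.13 q [0.45 0.61 1.53 0.   1.01 0.6 ]
turn rotvec [ 0.      0.0002 -0.0009] shift cm [ 0.098 -0.528  0.184]
```

Request:
carry_out(
  linear=[
    [0.2,0,0],
    [0,0,0],
    [0,0,0],
    [0,0,0],
    [0,0,0],
    [0,0,0],
    [-2,0,0],
    [-4,0,0],
    [-4,0,0],
    [-2,0,0],
    [0,0,0],
  ],
  turn=[
    [0,0,0],
    [0,0,0],
    [0,0,0],
    [0,0,0],
    [0,0,0],
    [0,0,0],
    [0,0,0],
    [0,0,0],
    [0,0,0],
    [0,0,0],
    [0,0,0],
  ],
  gripper=[0,0,0.45,0.45,0.45,0.45,0.45,0.45,0.45,0.45,0.45],
)

```text
clock: 40.35
position: [460.7, 348.9, 254.1]
orientation: [0.706, 0.053, 0.704, -0.052]
contact_force: [-0.0, 0.2, 0.1]
width: 0.45
```

Run:
```python
from h import *
go([507.5,-23.5,245],-0.07)
im,d,P=shot('scene');q=P.reshape(-1,3);
for lo,hi in((65,102),(44,49)):
    m=(abs(q[:,0]-460)<50)&(abs(q[:,1]-345)<50)&(q[:,2]>lo)&(q[:,2]<hi);w=q[m];print(len(w),w[:,:2].mean(0).round(1),w.max(0).round(1))
for n,z in((n,z) for n in("scene","top") for z in (0,)):
    A=np.load(n+"0.npz");P=A["P"].reshape(-1,3);m=(abs(P[:,0]-508)<15)&(abs(P[:,1]+24)<40)&(P[:,2]>88);w=P[m];print(n,w.mean(0).round(1),np.percentile(w,[2,50,98],axis=0).round(1).tolist())
```

```text
t 40.35 p [460.7 348.9 254.1] psi -0.1497 x [ 0.0025  0.0011 -1.    ] F [-0.   0.2  0.1] T [ 0.07  0.06 -0.02] w 0.45 q [ 0.45  0.47  1.41 -0.    1.26  0.6 ]
turn rotvec [-0.0797  0.0024 -0.0014] shift cm [  0.908 -36.817   7.277]
180 [463.5 344.6] [469.5 366.4 102. ]
138 [470.3 344.9] [492.1 372.3  49. ]
scene [510.9 -23.2  92.8] [[504.7, -47.1, 88.6], [511.4, -24.2, 93.1], [515.8, 0.3, 96.7]]
top [507.2 -23.1  93.2] [[502.3, -47.2, 89.4], [507.4, -22.4, 93.2], [513.0, -0.2, 97.4]]
```

Request:
carry_out(
  linear=[
    [0,0,0],
    [0,-4.6,0.92],
    [0,-4.6,0.92],
    [0,-4.6,0.92],
    [0,-4.6,0.92],
    [0,-4.6,0.92],
    [0,-4.6,0.92],
    [0,-4.6,0.92],
    [0,-4.6,0.92],
    [0,0,0],
    [3,0,0],
    [3,0,0],
    [3,0,0],
    [1.7,0,0],
    [0,0,0],
    [0,0,0],
  ],
  turn=[
    [-0.08,0,0],
    [0,0,0],
    [0,0,0],
    [0,0,0],
    [0,0,0],
    [0,0,0],
    [0,0,0],
    [0,0,0],
    [0,0,0],
    [0,0,0],
    [0,0,0],
    [0,0,0],
    [0,0,0],
    [0,0,0],
    [0,0,0],
    [0,0,0],
  ],
  gripper=[0.45,0.45,0.45,0.45,0.45,0.45,0.45,0.45,0.45,0.45,0.45,0.45,0.45,0.45,0.45,0.45],
)

```text
clock: 42.4
position: [508.2, -23.1, 146.2]
orientation: [0.707, 0.025, 0.707, -0.025]
contact_force: [0.3, -0.4, 1.0]
width: 0.451
```

Run:
```python
from h import *
go([508,-23.5,147],-0.07)
```

```text
t 42.4 p [508.2 -23.1 146.2] psi -0.0693 x [ 3.e-04 -0.e+00 -1.e+00] F [ 0.3 -0.4  1. ] T [-0.01 -0.03  0.02] w 0.451 q [-0.28  0.46  1.73  0.    0.94 -0.21]
turn rotvec [ 0.0007  0.0003 -0.    ] shift cm [-0.076 -0.042 -0.019]
```

Request:
carry_out(
  linear=[
    [0,0,0],
    [0,0,0],
    [0,0,0],
    [0,0,0],
    [0,0,0],
    [0,0,0],
  ],
  turn=[
    [0,0,0],
    [0,0,0],
    [0,0,0],
    [0,0,0],
    [0,0,0],
    [0,0,0],
  ],
  gripper=[0.3,0.2,0.1,0,0,0],
)

```text
clock: 43.15
position: [508.6, -23.5, 146.4]
orientation: [0.707, 0.025, 0.706, -0.025]
contact_force: [2.6, 1.6, 5.9]
width: 0.106
```

Run:
```python
from h import *
go([508,-23.5,147],-0.07)
```

```text
t 43.15 p [508.6 -23.5 146.4] psi -0.0699 x [ 1.7e-03 -2.0e-04 -1.0e+00] F [2.6 1.6 5.9] T [ 0.17 -0.37 -0.04] w 0.106 q [-0.28  0.46  1.73  0.    0.94 -0.21]
turn rotvec [0.0001 0.0017 0.0001] shift cm [-0.058 -0.    -0.061]
```

Request:
carry_out(
  linear=[
    [-0.74,0,0.47],
    [-0.69,0,0.54],
    [-0.63,0,0.6],
    [-0.57,0,0.66],
    [-0.5,0,0.72],
    [-0.42,0,0.76],
    [-0.35,0,0.8],
    [-0.26,0,0.83],
    [0,0,0],
  ],
  turn=[
    [0,0,0],
    [0,0,0],
    [0,0,0],
    [0,0,0],
    [0,0,0],
    [0,0,0],
    [0,0,0],
    [0,0,0],
    [0,0,0],
  ],
  gripper=[0,0,0,0,0,0,0,0,0],
)

```text
clock: 44.28
position: [562.1, -27.4, 189.1]
orientation: [0.707, 0.024, 0.707, -0.025]
contact_force: [-4.9, -1.6, 8.5]
width: 0.1
```

Run:
```python
from h import *
go(None)
```

```text
t 44.27 p [562.1 -27.4 189.1] psi -0.0695 x [-1.e-04 -6.e-04 -1.e+00] F [-4.9 -1.6  8.5] T [-0.12  1.13 -0.03] w 0.1 q [-0.26  0.51  1.53 -0.    1.11 -0.19]
```

Request:
carry_out(
  linear=[
    [-0.18,0,0.85],
    [-0.09,0,0.87],
    [0,0,0.87],
    [0.08,0,0.87],
    [0.17,0,0.86],
    [0.25,0,0.83],
    [0.34,0,0.81],
    [0.41,0,0.77],
    [0.49,0,0.72],
    [0.56,0,0.67],
    [0.62,0,0.61],
    [0,0,0],
  ],
  turn=[
    [0,0,0],
    [0,0,0],
    [0,0,0],
    [0,0,0],
    [0,0,0],
    [0,0,0],
    [0,0,0],
    [0,0,0],
    [0,0,0],
    [0,0,0],
    [0,0,0],
    [0,0,0],
  ],
  gripper=[0,0,0,0,0,0,0,0,0,0,0,0],
)

```text
clock: 45.78
position: [649.3, -33.6, 160.4]
orientation: [0.707, 0.025, 0.707, -0.025]
contact_force: [-0.7, -3.7, 0.2]
width: 0.101
```

Run:
```python
from h import *
go(None)
im,d,P=shot('scene')
v=proj('scene',[[600,-20,90]])[0].astype(int)
cv2.imwrite('pics/hatch.png',cv2.resize(im[v[1]-50:v[1]+50,v[0]-65:v[0]+65],None,fx=5,fy=5,interpolation=2)[...,::-1])
```

```text
t 45.77 p [649.3 -33.6 160.4] psi -0.0698 x [-0.e+00 -3.e-04 -1.e+00] F [-0.7 -3.7  0.2] T [-0.65  0.31  0.01] w 0.101 q [-0.23  0.72  1.25 -0.    1.17 -0.16]
```

View pics/hatch.png

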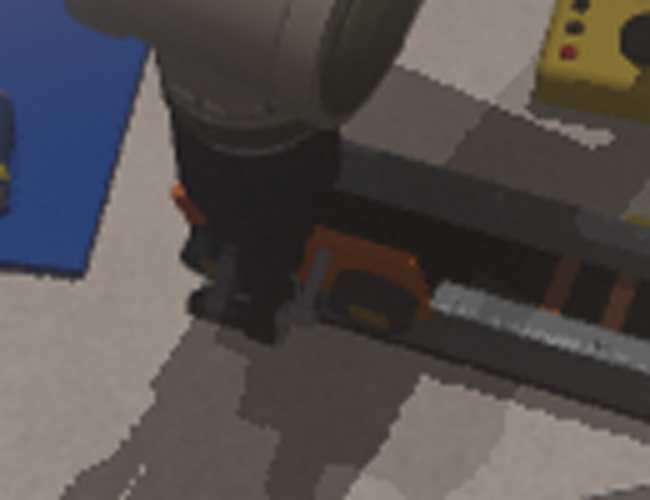

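Request:
carry_out(
  linear=[
    [0,0,0],
    [0,0,0],
    [0,0,0],
    [-0.5,0,0],
    [-1.5,0,0],
    [-4,0,0],
    [-4,0,0],
    [0,0,0],
    [0,0,-6],
    [0,0,-6],
    [0,0,-6],
    [0,0,0],
  ],
  turn=[
    [0,0,0],
    [0,0,0],
    [0,0,0],
    [0,0,0],
    [0,0,0],
    [0,0,0],
    [0,0,0],
    [0,0,0],
    [0,0,0],
    [0,0,0],
    [0,0,0],
    [0,0,0],
  ],
  gripper=[0.25,0.25,0.25,0.25,0.3,0.6,0.6,0.6,0.6,0.6,0.6,0.6],
)

```text
clock: 47.32
position: [465.7, -19.7, 260.3]
orientation: [0.705, 0.025, 0.708, -0.024]
contact_force: [0.5, 0.4, 0.2]
width: 0.6
```

Run:
```python
from h import *
go(None)
im,d,P=shot('scene');im1,d1,P1=shot('top')
np.savez("s1",im=im,P=P);np.savez("t1",im=im1,P=P1)
cv2.imwrite('pics/after.png',np.vstack([cv2.resize(im[120:270,150:430],None,fx=2.5,fy=2.0),cv2.resize(im1[150:300,190:470],None,fx=2.5,fy=2)])[...,::-1])
```

```text
t 47.33 p [465.7 -19.7 260.3] psi -0.0698 x [-0.0038  0.0014 -1.    ] F [0.5 0.4 0.2] T [-0.08  0.01  0.01] w 0.6 q [-0.29  0.23  1.73  0.    1.19 -0.22]
```

View pics/after.png

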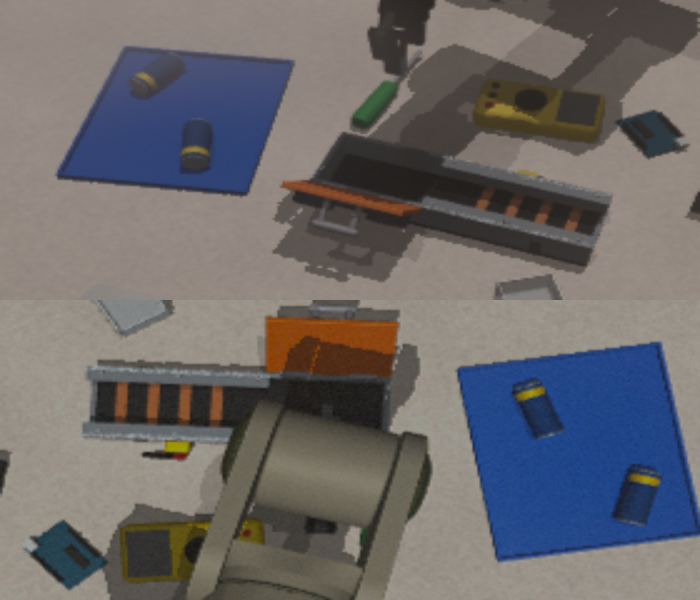

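```bash
cat > cells.py <<'E'
from h import *
def cells(Q,reg=lambda x,y:(x>330)&(x<640)&(y<-150)&(y>-440)):
    x,y,zz=Q[...,0],Q[...,1],Q[...,2];out=[]
    m=(reg(x,y)&(zz>15)&(zz<45)).astype(np.uint8); n,l,st,_=cv2.connectedComponentsWithStats(m)
    for i in range(1,n):
        if st[i,4]>60:
            q=Q[l==i];c,wh,a=cv2.minAreaRect(q[:,:2].astype(np.float32));a=np.radians(a if wh[0]>wh[1] else a+90)
            top=q[q[:,2]>np.percentile(q[:,2],75)].mean(0)
            out.append((np.round(c,1),np.round(wh,1),round((a+np.pi/2)%np.pi-np.pi/2,3),top.round(1)))
    return out
E
python3 - <<'E'
from cells import *
for n in("t1","s1"):
    A=np.load(n+".npz");P=A["P"];print(n)
    for c in cells(P):print(c)
    x,y,z=P[...,0],P[...,1],P[...,2]
    m=(z>43)&(z<49)&(x>470)&(x<630)&(y>-150)&(y<240);q=P[m]
    # lips region edges in box frame
    yaw=-0.069;c,s=np.cos(yaw),np.sin(yaw);B=np.array([[c,s],[-s,c]])
    b=(q[:,:2]-[545,65])@B.T
    for lo,hi in((-140,-40),(-20,40),(40,90),(90,150)):
        r=b[(b[:,1]>lo)&(b[:,1]<hi),0]
        for side in(r[(r<0)&(r>-60)],r[(r>0)&(r<60)]): print((lo,hi),len(side),np.percentile(side,[3,97]).round(1) if len(side)>5 else "",end=" ")
        print()
    print("y ends",np.percentile(b[:,1],[1,99.5]).round(1))
A=np.load("t1.npz");I,P=A["im"].astype(int),A["P"]
b=(P[...,:2]-[545,65])@B.T
m=(I[...,0]>1.5*I[...,2])&(I[...,0]>70)&(abs(b[...,0])<26)&(b[...,1]>0)&(b[...,1]<150)&(P[...,2]<25)
k,l,st,ce=cv2.connectedComponentsWithStats(m.astype(np.uint8))
for i in range(1,k):
    if st[i,4]>20: print("stripe",st[i,4],b[l==i].mean(0).round(1), np.percentile(b[l==i][:,1],[3,97]).round(1))
E
```

```text
t1
(array([ 533.8, -250.1]), array([69.7, 32.1]), np.float64(0.335), array([ 533.1, -249.7,   35.9]))
(array([ 417.6, -351.6]), array([32.8, 70.2]), np.float64(-0.31), array([ 419.7, -351.7,   36. ]))
(-140, -40) 0  (-140, -40) 78 [38.2 49.3] 
(-20, 40) 83 [-45.8 -29.1] (-20, 40) 144 [26.3 44.5] 
(40, 90) 117 [-46.5 -28.6] (40, 90) 105 [26.7 44.4] 
(90, 150) 133 [-45.9 -28. ] (90, 150) 135 [26.7 44.7] 
y ends [-155.6  157.2]
s1
(array([ 419.9, -348.6]), array([35.8, 72.5]), np.float64(-0.403), array([ 421.8, -349.8,   34.7]))
(array([ 536.1, -250. ]), array([74.2, 31.3]), np.float64(0.345), array([ 537. , -249.5,   35.2]))
(-140, -40) 74 [-47.1 -38.6] (-140, -40) 32 [39.2 47.3] 
(-20, 40) 125 [-45.4 -26.3] (-20, 40) 131 [27.8 47.1] 
(40, 90) 103 [-45.3 -25.7] (40, 90) 118 [27.5 47.4] 
(90, 150) 133 [-45.8 -25.6] (90, 150) 150 [27.5 47.4] 
y ends [-155.2  158.3]
stripe 89 [  1.5 127.8] [122. 134.]
stripe 90 [ 1.3 93.6] [87.4 99.7]
stripe 90 [ 1.9 59.8] [53.5 66.1]
stripe 88 [ 0.7 25.9] [20.  31.8]
```

Request:
carry_out(
  linear=[
    [0,0,0],
    [0,0,0],
    [0,0,0],
    [0,0,0],
    [0,0,0],
    [0,0,0],
    [0,0,0],
    [0,-0.23,4.8],
    [0,-0.23,4.8],
    [0,-0.23,4.8],
    [0,-0.23,4.8],
    [0,-0.22,4.8],
    [0,0,0],
    [4,0,0],
    [4,0,0],
    [4,0,0],
    [0,0,0],
  ],
  turn=[
    [0.1663,0,0],
    [0.1663,0,0],
    [0.1663,0,0],
    [0.1663,0,0],
    [0.1663,0,0],
    [0.1663,0,0],
    [0.1663,0,0],
    [0,0,0],
    [0,0,0],
    [0,0,0],
    [0,0,0],
    [0,0,0],
    [0,0,0],
    [0,0,0],
    [0,0,0],
    [0,0,0],
    [0,0,0],
  ],
  gripper=[0.65,0.65,0.65,0.65,0.65,0.65,0.65,0.65,0.65,0.65,0.65,0.65,0.65,0.65,0.65,0.65,0.65],
)

```text
clock: 49.55
position: [537.5, -249.9, 138.5]
orientation: [0.575, 0.409, 0.579, -0.409]
contact_force: [-0.1, -0.0, 1.4]
width: 0.651
```

Run:
```python
from cells import *
go([534.3,-250.1,80],-1.234)
im,d,P=shot("scene")
for c in cells(P):print(c)
```

```text
t 49.55 p [ 537.5 -249.9  138.5] psi -1.2331 x [-0.0044  0.0035 -1.    ] F [-0.1 -0.   1.4] T [ 0.01 -0.01 -0.01] w 0.651 q [-0.63  0.63  1.47  0.    1.05  0.6 ]
turn rotvec [ 0.0009 -0.0048  0.003 ] shift cm [ 5.849 -0.313 -0.083]
(array([ 536.6, -249.9]), array([73.6, 32. ]), np.float64(0.344), array([ 536.8, -249.4,   34.6]))
```

Request:
carry_out(
  linear=[
    [3,-0.2,0],
    [2,0,0],
    [0.8,0,0],
    [0,0,0],
    [0,0,0],
    [0,0,0],
    [0,0,0],
    [0,0,0],
    [0,0,0],
  ],
  turn=[
    [0,0,0],
    [0,0,0],
    [0,0,0],
    [0,0,0],
    [0,0,0],
    [0,0,0],
    [0,0,0],
    [0,0,0],
    [0,0,0],
  ],
  gripper=[0.65,0.65,0.65,0.65,0.5,0.4,0.3,0.2,0.2],
)

```text
clock: 50.72
position: [536.4, -252.0, 84.1]
orientation: [0.577, 0.409, 0.576, -0.409]
contact_force: [-2.1, 0.8, 6.3]
width: 0.351
```

Run:
```python
from cells import *
go([538.8,-24.8,170],-1.64)
```

```text
t 50.73 p [ 536.4 -252.    84.1] psi -1.2339 x [ 1.3e-03 -9.0e-04 -1.0e+00] F [-2.1  0.8  6.3] T [0.1  0.13 0.07] w 0.351 q [-0.64  0.71  1.5   0.    0.93  0.6 ]
turn rotvec [ 0.4061  0.0011 -0.0012] shift cm [ -8.594  -1.331 -22.681]
```

Request:
carry_out(
  linear=[
    [-1,0,0],
    [-3,0,0],
    [-5,0,0],
    [0,0,0],
    [0,0,0],
    [0,0,0],
    [0,-0.27,-4.54],
    [0,-0.27,-4.54],
    [0,-0.27,-4.54],
    [0,-0.27,-4.54],
    [0,-0.26,-4.54],
    [0,0,0],
    [0,0,0],
  ],
  turn=[
    [0,0,0],
    [0,0,0],
    [0,0,0],
    [0.136,0,0],
    [0.136,0,0],
    [0.134,0,0],
    [0,0,0],
    [0,0,0],
    [0,0,0],
    [0,0,0],
    [0,0,0],
    [0,0,0],
    [0,0,0],
  ],
  gripper=[0.2,0.2,0.2,0.2,0.2,0.2,0.2,0.2,0.2,0.2,0.2,0.2,0.2],
)

```text
clock: 52.35
position: [538.4, -24.8, 173.3]
orientation: [0.483, 0.517, 0.482, -0.517]
contact_force: [0.6, -0.4, -2.0]
width: 0.346
```

Run:
```python
from cells import *
go([538.8,-24.8,88],-1.64); print(manip.tip_extent)
im,d,P=shot("scene","hold")
q=P.reshape(-1,3);b=(q[:,:2]-[539,-25]);m=(abs(b[:,0])<60)&(abs(b[:,1])<60)&(q[:,2]>80)&(q[:,2]<170)
I=im.reshape(-1,3).astype(int);yel=m&(I[:,0]>1.5*I[:,2]); print(yel.sum(),q[yel].mean(0).round(1),q[yel].min(0).round(1),q[yel].max(0).round(1))
bl=m&(I[:,2]>1.3*I[:,0]); print(bl.sum(),q[bl].min(0).round(1),q[bl].max(0).round(1))
v=proj('scene',[[540,-25,110]])[0].astype(int)
cv2.imwrite('pics/hold.png',cv2.resize(np.clip(im[v[1]-40:v[1]+40,v[0]-50:v[0]+50]*1.6,0,255).astype(np.uint8),None,fx=6,fy=6,interpolation=2)[...,::-1])
```

```text
t 52.35 p [538.4 -24.8 173.3] psi -1.6398 x [ 4.e-04 -4.e-04 -1.e+00] F [ 0.6 -0.4 -2. ] T [-0.02 -0.02 -0.05] w 0.346 q [-0.26  0.48  1.62 -0.    1.04  1.38]
turn rotvec [ 0.0002  0.0003 -0.0004] shift cm [8.535e+00 4.000e-02 1.000e-03]
72.6
37 [561.4 -22.9 120.3] [555.1 -40.2 107.5] [566.8 -10.4 128.8]
8 [567.2 -37.7 119.3] [571.4 -17.7 127.6]
```

View pics/hold.png

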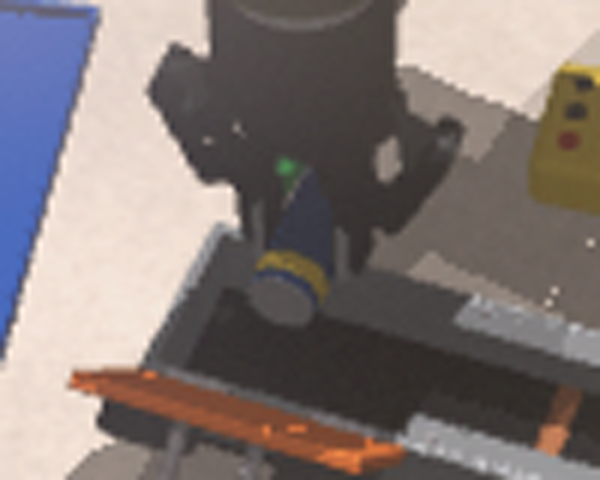

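Request:
carry_out(
  linear=[
    [3,0,0],
    [3,0,0],
    [1.5,0,0],
    [0.6,0,0],
    [0.3,0,0],
    [0,0,0],
    [0,0,0],
    [0,0,0],
    [0,0,0],
    [0,0,0],
  ],
  turn=[
    [0,0,0],
    [0,0,0],
    [0,0,0],
    [0,0,0],
    [0,0,0],
    [0,0,0],
    [0,0,0],
    [0,0,0],
    [0,0,0],
    [0,0,0],
  ],
  gripper=[0.2,0.2,0.2,0.2,0.2,0.2,0.38,0.44,0.48,0.48],
)

```text
clock: 53.65
position: [538.4, -24.3, 89.1]
orientation: [0.483, 0.517, 0.482, -0.517]
contact_force: [-0.2, 0.2, -0.5]
width: 0.482
```

Run:
```python
from cells import *
go([538.8,-24.8,93],-1.64)
im,d,P=shot("scene")
q=P.reshape(-1,3);I=im.reshape(-1,3).astype(int);m=(abs(q[:,0]-540)<50)&(abs(q[:,1]+25)<60)&(q[:,2]>10)&(q[:,2]<45)
yel=m&(I[:,0]>1.5*I[:,2])&(I[:,1]>1.35*I[:,2])&(q[:,0]<585); print(yel.sum(),q[yel].mean(0).round(1),q[yel].min(0).round(1),q[yel].max(0).round(1))
```

```text
t 53.65 p [538.4 -24.3  89.1] psi -1.6399 x [ 2.e-04 -1.e-04 -1.e+00] F [-0.2  0.2 -0.5] T [ 0.01 -0.01  0.02] w 0.482 q [-0.26  0.61  1.67  0.    0.86  1.38]
turn rotvec [ 0.0001  0.     -0.0002] shift cm [-0.389  0.042  0.043]
31 [561.2 -23.5  34.7] [556.2 -39.6  25.2] [566.  -10.8  40.9]
```

Request:
carry_out(
  linear=[
    [-0.6,0,0],
    [0,0,-0.3],
    [0,0,-0.5],
    [0,0,-0.5],
    [0,0,-0.5],
    [0,0,-0.5],
    [0,0,-0.5],
    [0,0,-0.5],
    [0,0,-0.5],
    [0,0,-0.5],
    [0,0,-0.5],
    [0,0,-0.5],
    [0,0,-0.5],
    [0,0,-0.5],
    [0,0,-0.5],
    [0,0,-0.5],
    [0,0,-0.5],
    [0,0,-0.5],
    [0,0,-0.5],
    [0,0,-0.3],
  ],
  turn=[
    [0,0,0],
    [0,0,0],
    [0,0,0],
    [0,0,0],
    [0,0,0],
    [0,0,0],
    [0,0,0],
    [0,0,0],
    [0,0,0],
    [0,0,0],
    [0,0,0],
    [0,0,0],
    [0,0,0],
    [0,0,0],
    [0,0,0],
    [0,0,0],
    [0,0,0],
    [0,0,0],
    [0,0,0],
    [0,0,0],
  ],
  gripper=[0.48,0.48,0.48,0.48,0.48,0.48,0.48,0.48,0.48,0.48,0.48,0.48,0.48,0.48,0.48,0.48,0.48,0.48,0.48,0.48],
)

```text
clock: 56.2
position: [544.6, 66.8, 95.0]
orientation: [-0.482, -0.517, -0.483, 0.517]
contact_force: [0.4, 0.3, 0.1]
width: 0.484
```

```bash
cat > inbox.py <<'E'
from h import *
yaw=-0.069;c,s=np.cos(yaw),np.sin(yaw);B=np.array([[c,s],[-s,c]])
def inbox(n,save=None):
    im,d,P=shot(n,save);I=im.astype(int);b=(P[...,:2]-[545,65])@B.T;z=P[...,2]
    m=(abs(b[...,0])<26)&(b[...,1]>-150)&(b[...,1]<165)&(z>28)&(z<41)
    h=np.histogram(b[m][:,1],bins=np.arange(-150,170,5))
    k,l,st,_=cv2.connectedComponentsWithStats(m.astype(np.uint8))
    for i in range(1,k):
        if st[i,4]>12:
            q=b[l==i];t=P[l==i][:,2];f=q[t>35];print(n,st[i,4],"y ext",np.percentile(q[:,1],[3,97]).round(1),"top y",f[:,1].mean().round(1) if len(f) else None,"x",np.percentile(q[:,0],[3,97]).round(1),"skew",np.polyfit(q[:,0],q[:,1],1)[0].round(3))
def tcp():
    s,p,M=pose();print("t",round(s["clock"],2),"box tcp",(B@(p[:2]-[545,65])).round(1),p[2].round(1),"F",s["contact_force"].round(1),"w",round(s["width"],3))
if __name__=="__main__":
    tcp();inbox("scene");inbox("top")
E
python3 inbox.py
```

```text
t 56.2 box tcp [-0.5  1.8] 95.0 F [0.4 0.3 0.1] w 0.484
scene 152 y ext [-25.9  11.2] top y -4.5 x [-22.8  18.3] skew -0.099
scene 17 y ext [21.6 35.2] top y 29.4 x [-1.3 11.3] skew -0.81
```

Request:
carry_out(
  linear=[
    [0,0,-0.3],
    [0,0,-0.5],
    [0,0,-0.5],
    [0,0,-0.5],
    [0,0,-0.5],
    [0,0,-0.5],
    [0,0,-0.5],
    [0,0,-0.5],
    [0,0,-0.5],
    [0,0,-0.5],
    [0,0,-0.5],
    [0,0,-0.5],
    [0,0,-0.5],
    [0,0,-0.5],
    [0,0,-0.5],
    [0,0,-0.5],
    [0,0,-0.5],
    [0,0,-0.5],
    [0,0,-0.5],
    [0,0,-0.5],
  ],
  turn=[
    [0,0,0],
    [0,0,0],
    [0,0,0],
    [0,0,0],
    [0,0,0],
    [0,0,0],
    [0,0,0],
    [0,0,0],
    [0,0,0],
    [0,0,0],
    [0,0,0],
    [0,0,0],
    [0,0,0],
    [0,0,0],
    [0,0,0],
    [0,0,0],
    [0,0,0],
    [0,0,0],
    [0,0,0],
    [0,0,0],
  ],
  gripper=[0.48,0.48,0.48,0.48,0.48,0.48,0.48,0.48,0.48,0.48,0.48,0.48,0.48,0.48,0.48,0.48,0.48,0.48,0.48,0.48],
)

```text
clock: 58.8
position: [551.4, 164.6, 95.0]
orientation: [0.482, 0.517, 0.482, -0.517]
contact_force: [-0.0, 0.0, -0.2]
width: 0.476
```

Request:
carry_out(
  linear=[
    [0,0,-0.4],
    [0,0,-0.4],
    [0,0,-0.3],
    [0,0,-0.3],
    [0,0,-0.3],
    [0,0,-0.3],
    [0,0,-0.3],
    [0,0,-0.3],
    [0,0,-0.2],
    [0,0,-0.2],
    [0,0,0],
    [0,0,0],
  ],
  turn=[
    [0,0,0],
    [0,0,0],
    [0,0,0],
    [0,0,0],
    [0,0,0],
    [0,0,0],
    [0,0,0],
    [0,0,0],
    [0,0,0],
    [0,0,0],
    [0,0,0],
    [0,0,0],
  ],
  gripper=[0.48,0.48,0.48,0.48,0.48,0.48,0.48,0.48,0.48,0.48,0.48,0.48],
)

```text
clock: 60.3
position: [553.4, 194.1, 95.0]
orientation: [-0.482, -0.517, -0.482, 0.517]
contact_force: [-0.1, 0.9, -0.5]
width: 0.478
```

```bash
python3 inbox.py
```

```text
t 60.3 box tcp [ -0.5 129.4] 95.0 F [-0.1  0.9 -0.5] w 0.478
scene 163 y ext [102.7 138.6] top y 122.9 x [-23.5  18.9] skew -0.113
scene 13 y ext [149.9 161.9] top y 154.4 x [ 4.4 12. ] skew -1.133
```

Request:
carry_out(
  linear=[
    [0,0,-0.1],
    [0,0,-0.1],
    [0,0,-0.1],
    [0,0,0],
    [0,0,0],
    [-2,0,0],
    [-4,0,0],
    [-6,0,0],
    [-6,0,0],
    [0,0,0],
  ],
  turn=[
    [0,0,0],
    [0,0,0],
    [0,0,0],
    [0,0,0],
    [0,0,0],
    [0,0,0],
    [0,0,0],
    [0,0,0],
    [0,0,0],
    [0,0,0],
  ],
  gripper=[0.48,0.48,0.48,0.48,0.48,0.48,0.5,0.6,0.65,0.65],
)

```text
clock: 61.65
position: [554.7, 197.4, 279.9]
orientation: [0.484, 0.52, 0.481, -0.514]
contact_force: [0.0, 0.4, -0.9]
width: 0.652
```

```bash
cat > edge.py <<'E'
from inbox import *
def centre(n="scene"):
    "cells' y by depth: mean box y of the top ridge and fit of a 16 mm cylinder (centre z 22)"
    im,d,P=shot(n);b=(P[...,:2]-[545,65])@B.T;z=P[...,2]
    m=(abs(b[...,0])<24)&(b[...,1]>-150)&(b[...,1]<160)&(z>16)&(z<44)
    return b[m],z[m]
def fit(n,y0s):
    from scipy.optimize import least_squares
    b,z=centre(n)
    for y0 in y0s:
        k=abs(b[:,1]-y0)<14
        if k.sum()<30: print(n,y0,"few");continue
        y,zz=b[k,1],z[k]
        r=least_squares(lambda p:np.hypot(y-p[0],zz-p[1])-16,[y0,22],loss="soft_l1");print(n,"cell y",r.x[0].round(1),"z",r.x[1].round(1),"rms",np.sqrt(np.mean(r.fun**2)).round(2),"n",k.sum())
E
python3 -c "
from edge import *
tcp();inbox('scene');fit('scene',[124]);fit('top',[124])
from cells import cells
for c in cells(shot('scene')[2]):print(c)
for c in cells(shot('top')[2]):print(c)
"
```

```text
t 61.65 box tcp [  0.6 132.7] 279.9 F [ 0.   0.4 -0.9] w 0.652
scene 151 y ext [113.8 141. ] top y 127.5 x [-23.6  19.7] skew -0.026
scene cell y 127.5 z 22.0 rms 1.69 n 128
top cell y 128.1 z 21.5 rms 2.0 n 77
(array([ 421.5, -347.9]), array([35.1, 72.6]), np.float64(-0.4), array([ 421.4, -349.5,   35. ]))
(array([ 423.3, -343.5]), array([31.7, 69.8]), np.float64(-0.291), array([ 421.8, -342.7,   36.2]))
```

Request:
carry_out(
  linear=[
    [0,0,0],
    [0,0,0],
    [0,0.26,5],
    [0,0.26,5],
    [0,0.26,5],
    [0,0.26,5],
    [0,0.26,5],
    [0,0.26,5],
    [0,0.26,5],
    [0,0.26,5],
    [0,0,0],
  ],
  turn=[
    [0.111,0,0],
    [0.111,0,0],
    [0,0,0],
    [0,0,0],
    [0,0,0],
    [0,0,0],
    [0,0,0],
    [0,0,0],
    [0,0,0],
    [0,0,0],
    [0,0,0],
  ],
  gripper=[0.65,0.65,0.65,0.65,0.65,0.65,0.65,0.65,0.65,0.65,0.65],
)

```text
clock: 63.28
position: [457.9, -194.4, 273.9]
orientation: [-0.42, -0.568, -0.422, 0.568]
contact_force: [-0.3, 0.4, 0.1]
width: 0.653
```

```bash
python3 -c "
from edge import *
from cells import cells
fit('scene',[128])
for n in('scene','top'):
    P=shot(n)[2]
    for c in cells(P):print(n,c)
go([422,-346,160],-1.862)
"
```

```text
scene cell y 127.7 z 21.7 rms 1.59 n 145
scene (array([ 469.2, -292.9]), array([31.7, 71.3]), np.float64(-0.16), array([ 471. , -293.7,   34.8]))
t 63.42 p [ 458.8 -191.3  274.4] psi -1.8615 x [-9.e-04  1.e-03 -1.e+00] F [-0.7  0.8 -0.1] T [0.   0.   0.05] w 0.652 q [-0.63  0.28  1.62  0.    1.24  1.23]
turn rotvec [ 0.0005 -0.0007  0.0012] shift cm [11.44   0.913 15.877]
```

Run:
```python
from cells import *
im,d,P=shot('scene')
for c in cells(P):print(c)
from scipy.optimize import least_squares
x,y,z=P[...,0],P[...,1],P[...,2];m=(abs(x-468)<60)&(abs(y+293)<50)&(z>8)&(z<45);q=P[m]
def f(p):
    u=np.array([np.cos(p[2]),np.sin(p[2])]);w=q[:,:2]-p[:2]
    return np.hypot(-w[:,0]*u[1]+w[:,1]*u[0],q[:,2]-19)-16
c0=q[:,:2].mean(0);q0=q
sel=abs(f([c0[0],c0[1],-.15]))<6;q=q[sel]
r=least_squares(lambda p:f([c0[0],p[0],p[1]]),[c0[1],-.15],loss="soft_l1");print("axis through",c0.round(1),r.x.round(3),"rms",np.sqrt(np.mean(r.fun**2)).round(2),len(q))
u=np.array([np.cos(r.x[1]),np.sin(r.x[1])]);t=(q[:,:2]-[c0[0],r.x[0]])@u;print("along",np.percentile(t,[1,99]).round(1), "mid",(np.array([c0[0],r.x[0]])+u*np.mean(np.percentile(t,[1,99]))).round(1))
go([467,-293.5,160],-1.71)
```

```text
(array([ 468.7, -293.6]), array([31.4, 75.2]), np.float64(-0.231), array([ 470.4, -294.6,   35.1]))
axis through [ 473.  -291.2] [-2.95765e+02 -1.28000e-01] rms 2.25 212
along [-41.1  30.9] mid [ 468.  -295.1]
t 63.48 p [ 459.  -191.   274.6] psi -1.8607 x [-7.e-04  7.e-04 -1.e+00] F [-0.3  0.2 -0.2] T [-0.01  0.04 -0.  ] w 0.65 q [-0.63  0.28  1.62  0.    1.24  1.23]
turn rotvec [-0.1507 -0.0006  0.0008] shift cm [11.458  2.219 10.035]
```

Request:
carry_out(
  linear=[
    [0,0,0],
    [0,1.2,5.05],
    [0,1.18,5.05],
    [0,0,0],
    [4,0,0],
    [4,0,0],
    [4,0,0],
    [3,0,0],
    [2,0,0],
    [1.6,0,0],
    [0,0,0],
    [0,0,0],
  ],
  turn=[
    [-0.14,0,0],
    [0,0,0],
    [0,0,0],
    [0,0,0],
    [0,0,0],
    [0,0,0],
    [0,0,0],
    [0,0,0],
    [0,0,0],
    [0,0,0],
    [0,0,0],
    [0,0,0],
  ],
  gripper=[0.7,0.7,0.7,0.7,0.7,0.7,0.7,0.7,0.7,0.7,0.7,0.7],
)

```text
clock: 64.97
position: [467.5, -295.4, 89.8]
orientation: [0.461, 0.536, 0.461, -0.536]
contact_force: [-0.0, -0.3, 0.6]
width: 0.701
```

Run:
```python
from cells import *
go([467.5,-294.5,85],-1.72)
for c in cells(shot('scene')[2]):print(c)
```

```text
t 64.97 p [ 467.5 -295.4   89.8] psi -1.7214 x [ 9.e-04 -9.e-04 -1.e+00] F [-0.  -0.3  0.6] T [-0.    0.04 -0.03] w 0.701 q [-0.78  0.63  1.63  0.    0.88  0.95]
turn rotvec [-0.0014  0.0007 -0.0011] shift cm [ 0.482 -0.016 -0.084]
(array([ 482.2, -289. ]), array([61.6, 55.1]), np.float64(1.091), array([ 480. , -284.7,   36.7]))
```

Request:
carry_out(
  linear=[
    [0,0,0],
    [0,0,0],
    [0,0,0],
    [0,0,0],
    [0,0,0],
    [0,0,0],
  ],
  turn=[
    [0,0,0],
    [0,0,0],
    [0,0,0],
    [0,0,0],
    [0,0,0],
    [0,0,0],
  ],
  gripper=[0.5,0.4,0.3,0.2,0.2,0.2],
)

```text
clock: 65.78
position: [467.3, -295.7, 89.8]
orientation: [0.461, 0.536, 0.46, -0.536]
contact_force: [-1.5, 1.1, 6.1]
width: 0.345
```

Run:
```python
from cells import *
go([538.8,-24.8,170],-1.64)
```

```text
t 65.78 p [ 467.3 -295.7   89.8] psi -1.7219 x [ 7.e-04 -7.e-04 -1.e+00] F [-1.5  1.1  6.1] T [ 0.18  0.23 -0.  ] w 0.345 q [-0.78  0.63  1.63  0.    0.88  0.95]
turn rotvec [-0.0819  0.0006 -0.0008] shift cm [ -8.023   5.26  -27.515]
```

Request:
carry_out(
  linear=[
    [-1,0,0],
    [-3,0,0],
    [-5,0,0],
    [0,0,0],
    [0,0.88,-4.59],
    [0,0.88,-4.59],
    [0,0.88,-4.59],
    [0,0.88,-4.59],
    [0,0.88,-4.59],
    [0,0.88,-4.58],
    [0,0,0],
    [0,0,0],
  ],
  turn=[
    [0,0,0],
    [0,0,0],
    [0,0,0],
    [-0.082,0,0],
    [0,0,0],
    [0,0,0],
    [0,0,0],
    [0,0,0],
    [0,0,0],
    [0,0,0],
    [0,0,0],
    [0,0,0],
  ],
  gripper=[0.2,0.2,0.2,0.2,0.2,0.2,0.2,0.2,0.2,0.2,0.2,0.2],
)

```text
clock: 67.28
position: [538.7, -24.8, 179.2]
orientation: [-0.483, -0.517, -0.482, 0.517]
contact_force: [0.8, 0.0, -1.0]
width: 0.348
```

Run:
```python
from edge import *
go([538.8,-24.8,95],-1.64); tcp(); fit('scene',[128])
im,d,P=shot("scene")
q=P.reshape(-1,3);m=(abs(q[:,0]-540)<60)&(abs(q[:,1]+25)<60)&(q[:,2]>80)&(q[:,2]<170)
I=im.reshape(-1,3).astype(int)
yel=m&(I[:,0]>1.5*I[:,2]);print("yel",yel.sum(),q[yel].mean(0).round(1) if yel.any() else 0,q[yel].max(0).round(1) if yel.any() else 0)
bl=m&(I[:,2]>1.3*I[:,0]); print(bl.sum(),q[bl].min(0).round(1),q[bl].max(0).round(1))
v=proj('scene',[[540,-25,110]])[0].astype(int)
cv2.imwrite('pics/hold2.png',cv2.resize(np.clip(im[v[1]-40:v[1]+40,v[0]-50:v[0]+50]*1.6,0,255).astype(np.uint8),None,fx=6,fy=6,interpolation=2)[...,::-1])
```

```text
t 67.28 p [538.7 -24.8 179.2] psi -1.6398 x [-0.e+00 -3.e-04 -1.e+00] F [ 0.8  0.  -1. ] T [-0.01 -0.03  0.05] w 0.348 q [-0.26  0.47  1.61 -0.    1.05  1.38]
turn rotvec [ 0.0002  0.0003 -0.    ] shift cm [ 8.42e+00  1.10e-02 -5.00e-03]
t 67.28 box tcp [ -0.1 -90.1] 179.2 F [ 0.8  0.  -1. ] w 0.348
scene cell y 127.8 z 21.9 rms 1.6 n 146
yel 34 [561.3 -24.2 120. ] [568.  -12.4 128.2]
8 [565.  -41.2 115.4] [571.8 -20.  125.8]
```

View pics/hold2.png

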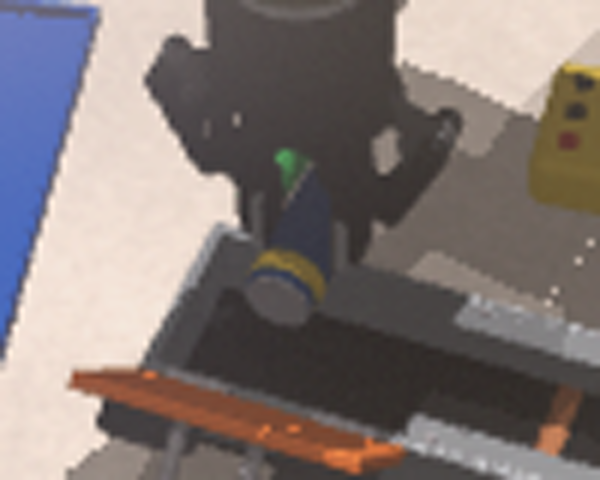

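Request:
carry_out(
  linear=[
    [3,0,0],
    [3,0,0],
    [1.5,0,0],
    [0.6,0,0],
    [0.3,0,0],
    [0,0,0],
    [0,0,0],
    [0,0,0],
    [0,0,0],
    [0,0,0],
    [0,0,-0.3],
    [0,0,-0.5],
    [0,0,-0.5],
    [0,0,-0.5],
    [0,0,-0.5],
    [0,0,-0.5],
    [0,0,-0.5],
    [0,0,-0.5],
    [0,0,-0.5],
    [0,0,-0.5],
  ],
  turn=[
    [0,0,0],
    [0,0,0],
    [0,0,0],
    [0,0,0],
    [0,0,0],
    [0,0,0],
    [0,0,0],
    [0,0,0],
    [0,0,0],
    [0,0,0],
    [0,0,0],
    [0,0,0],
    [0,0,0],
    [0,0,0],
    [0,0,0],
    [0,0,0],
    [0,0,0],
    [0,0,0],
    [0,0,0],
    [0,0,0],
  ],
  gripper=[0.2,0.2,0.2,0.2,0.2,0.2,0.38,0.44,0.48,0.48,0.48,0.48,0.48,0.48,0.48,0.48,0.48,0.48,0.48,0.48],
)

```text
clock: 69.88
position: [542.1, 23.8, 95.0]
orientation: [-0.482, -0.517, -0.482, 0.517]
contact_force: [-0.1, 0.4, 0.8]
width: 0.479
```

```bash
python3 inbox.py
```

```text
t 69.88 box tcp [ -0.  -41.3] 95.0 F [-0.1  0.4  0.8] w 0.479
scene 162 y ext [-68. -33.] top y -47.1 x [-23.5  23.2] skew -0.048
scene 16 y ext [-20.3  -8.1] top y -14.9 x [ 4.2 12.6] skew -1.159
scene 147 y ext [114.2 141.2] top y 128.0 x [-24.5  18.3] skew 0.002
top 211 y ext [112.9 140.4] top y 127.2 x [-23.8  24.2] skew 0.03
```

Request:
carry_out(
  linear=[
    [0,0,-0.4],
    [0,0,-0.5],
    [0,0,-0.5],
    [0,0,-0.5],
    [0,0,-0.5],
    [0,0,-0.5],
    [0,0,-0.5],
    [0,0,-0.5],
    [0,0,-0.5],
    [0,0,-0.5],
    [0,0,-0.5],
    [0,0,-0.5],
    [0,0,-0.5],
    [0,0,-0.5],
    [0,0,-0.5],
    [0,0,-0.5],
    [0,0,-0.5],
    [0,0,-0.5],
    [0,0,-0.5],
    [0,0,-0.4],
  ],
  turn=[
    [0,0,0],
    [0,0,0],
    [0,0,0],
    [0,0,0],
    [0,0,0],
    [0,0,0],
    [0,0,0],
    [0,0,0],
    [0,0,0],
    [0,0,0],
    [0,0,0],
    [0,0,0],
    [0,0,0],
    [0,0,0],
    [0,0,0],
    [0,0,0],
    [0,0,0],
    [0,0,0],
    [0,0,0],
    [0,0,0],
  ],
  gripper=[0.48,0.48,0.48,0.48,0.48,0.48,0.48,0.48,0.48,0.48,0.48,0.48,0.48,0.48,0.48,0.48,0.48,0.48,0.48,0.48],
)

```text
clock: 72.47
position: [548.9, 121.5, 95.0]
orientation: [-0.482, -0.517, -0.482, 0.517]
contact_force: [0.3, -0.4, 0.8]
width: 0.479
```

Request:
carry_out(
  linear=[
    [0,0,-0.3],
    [0,0,-0.3],
    [0,0,-0.2],
    [0,0,0],
    [-2,0,0],
    [-4,0,0],
    [-4,0,0],
    [0,0,0],
    [0,0,3],
    [0,0,3],
    [0,0,0],
  ],
  turn=[
    [0,0,0],
    [0,0,0],
    [0,0,0],
    [0,0,0],
    [0,0,0],
    [0,0,0],
    [0,0,0],
    [0,0,0],
    [0,0,0],
    [0,0,0],
    [0,0,0],
  ],
  gripper=[0.48,0.48,0.48,0.48,0.48,0.48,0.48,0.3,0,0,0],
)

```text
clock: 73.85
position: [545.0, 67.9, 194.0]
orientation: [-0.481, -0.517, -0.482, 0.518]
contact_force: [0.1, 0.1, 0.2]
width: -0.001
```

```bash
python3 -c "
from edge import *
tcp();inbox('scene');fit('scene',[128,63]);print(manip.tip_extent)"
```

```text
t 73.85 box tcp [-0.2  2.9] 194.0 F [0.1 0.1 0.2] w -0.001
scene 140 y ext [47.4 73.9] top y 60.0 x [-24.9  18.5] skew 0.017
scene 148 y ext [114.6 141.6] top y 127.5 x [-25.1  18.6] skew 0.047
scene cell y 127.3 z 21.9 rms 1.64 n 146
scene cell y 60.2 z 21.9 rms 1.59 n 137
72.6
```

Request:
carry_out(
  linear=[
    [4,0,0],
    [4,0,0],
    [1.3,0,0],
    [0,0,0],
    [0,0,-0.4],
    [0,0,-0.4],
    [0,0,-0.4],
    [0,0,-0.4],
    [0,0,-0.4],
    [0,0,-0.4],
    [0,0,-0.4],
    [0,0,-0.4],
    [0,0,-0.4],
    [0,0,-0.4],
    [0,0,-0.4],
    [0,0,-0.3],
    [0,0,-0.2],
    [0,0,0],
    [0,0,0],
  ],
  turn=[
    [0,0,0],
    [0,0,0],
    [0,0,0],
    [0,0,0],
    [0,0,0],
    [0,0,0],
    [0,0,0],
    [0,0,0],
    [0,0,0],
    [0,0,0],
    [0,0,0],
    [0,0,0],
    [0,0,0],
    [0,0,0],
    [0,0,0],
    [0,0,0],
    [0,0,0],
    [0,0,0],
    [0,0,0],
  ],
  gripper=[0,0,0,0,0,0,0,0,0,0,0,0,0,0,0,0,0,0,0],
)

```text
clock: 76.32
position: [549.6, 117.4, 104.3]
orientation: [0.484, 0.517, 0.481, -0.517]
contact_force: [-5.9, -7.8, 20.6]
width: -0.001
```

```bash
python3 -c "
from edge import *
tcp();inbox('scene');fit('scene',[128,86])"
```

```text
t 76.33 box tcp [ 1.  52.6] 104.3 F [-5.9 -7.8 20.6] w -0.001
scene 104 y ext [54.6 83.6] top y 70.2 x [-19.2  19.3] skew -0.251
scene 150 y ext [115.3 141.6] top y 128.4 x [-24.9  18.6] skew -0.015
scene cell y 127.6 z 21.8 rms 1.66 n 143
scene cell y 69.0 z 21.9 rms 1.42 n 61
```

Request:
carry_out(
  linear=[
    [0,0,0.4],
    [0,0,0.6],
    [0,0,0.6],
    [0,0,0.8],
    [0,0,0.8],
    [0,0,0],
    [0,0,0],
  ],
  turn=[
    [0,0,0],
    [0,0,0],
    [0,0,0],
    [0,0,0],
    [0,0,0],
    [0,0,0],
    [0,0,0],
  ],
  gripper=[0,0,0,0,0,0,0],
)

```text
clock: 77.3
position: [546.5, 86.3, 102.0]
orientation: [0.482, 0.517, 0.482, -0.517]
contact_force: [-0.4, 0.3, -0.6]
width: -0.001
```

```bash
python3 -c "
from edge import *
tcp();inbox('scene');fit('scene',[128,70]);fit('scene',[128,80])"
```

```text
t 77.3 box tcp [-0.  21.4] 102.0 F [-0.4  0.3 -0.6] w -0.001
scene 143 y ext [53.1 80. ] top y 66.8 x [-25.3  18.1] skew 0.014
scene 15 y ext [10.4 31.3] top y 23.1 x [ 4.  11.7] skew 0.321
scene 153 y ext [114.3 141.7] top y 128.1 x [-25.1  18.3] skew 0.012
scene cell y 127.7 z 21.9 rms 1.51 n 144
scene cell y 65.7 z 21.8 rms 1.49 n 132
scene cell y 127.6 z 22.0 rms 1.63 n 141
scene cell y 65.4 z 22.4 rms 1.63 n 87
```

Request:
carry_out(
  linear=[
    [1,0,0],
    [0.6,0,0],
    [0,0,0],
    [0,0,-0.4],
    [0,0,-0.4],
    [0,0,-0.4],
    [0,0,-0.4],
    [0,0,-0.4],
    [0,0,-0.4],
    [0,0,-0.4],
    [0,0,-0.4],
    [0,0,-0.3],
    [0,0,-0.3],
    [0,0,-0.2],
    [0,0,-0.2],
    [0,0,0],
    [0,0,0],
  ],
  turn=[
    [0,0,0],
    [0,0,0],
    [0,0,0],
    [0,0,0],
    [0,0,0],
    [0,0,0],
    [0,0,0],
    [0,0,0],
    [0,0,0],
    [0,0,0],
    [0,0,0],
    [0,0,0],
    [0,0,0],
    [0,0,0],
    [0,0,0],
    [0,0,0],
    [0,0,0],
  ],
  gripper=[0,0,0,0,0,0,0,0,0,0,0,0,0,0,0,0,0],
)

```text
clock: 79.58
position: [549.3, 128.1, 86.0]
orientation: [-0.482, -0.517, -0.482, 0.517]
contact_force: [-0.2, 0.1, 0.2]
width: 0.003
```

```bash
python3 -c "
from edge import *
tcp();inbox('scene');fit('scene',[128,84])"
```

```text
t 79.58 box tcp [-0.  63.3] 86.0 F [-0.2  0.1  0.2] w 0.003
scene 130 y ext [ 52.7 106.7] top y 88.3 x [-14.1  18.5] skew -0.504
scene 152 y ext [114.3 140.8] top y 127.5 x [-24.3  18.8] skew -0.018
scene cell y 127.5 z 21.8 rms 1.48 n 142
scene cell y 91.9 z 21.5 rms 2.94 n 70
```

Request:
carry_out(
  linear=[
    [0,0,0.3],
    [0,0,0.8],
    [0,0,0.9],
    [-4,0,0],
    [-5,0,0],
    [-5,0,0],
    [-4,0,0],
    [0,0,0],
  ],
  turn=[
    [0,0,0],
    [0,0,0],
    [0,0,0],
    [0,0,0],
    [0,0,0],
    [0,0,0],
    [0,0,0],
    [0,0,0],
  ],
  gripper=[0,0,0,0,0,0,0,0],
)

```text
clock: 80.68
position: [548.7, 107.7, 269.0]
orientation: [0.484, 0.519, 0.481, -0.516]
contact_force: [0.1, -0.4, -1.6]
width: 0.002
```

```bash
python3 -c "
from edge import *
tcp();inbox('scene');fit('scene',[128,92])"
```

```text
t 80.67 box tcp [ 0.8 42.9] 269.0 F [ 0.1 -0.4 -1.6] w 0.002
scene 145 y ext [ 79.5 107.1] top y 92.9 x [-24.1  19.1] skew 0.016
scene 151 y ext [113.8 141.2] top y 127.0 x [-23.6  20.9] skew -0.006
scene cell y 127.4 z 22.0 rms 1.55 n 145
scene cell y 92.9 z 22.1 rms 1.46 n 137
```

Request:
carry_out(
  linear=[
    [0,-2.6,5],
    [0,-2.6,5],
    [0,-2.6,5],
    [0,-2.6,5],
    [0,-2.6,5],
    [0,0,0],
    [0,0,0],
  ],
  turn=[
    [0,0,0],
    [0,0,0],
    [0,0,0],
    [0,0,0],
    [0,0,0],
    [0,0,0],
    [0,0,0],
  ],
  gripper=[0,0,0,0,0,0,0],
)

```text
clock: 81.65
position: [400.9, -131.9, 265.1]
orientation: [-0.482, -0.517, -0.483, 0.517]
contact_force: [0.3, -1.0, 0.8]
width: -0.004
```

Run:
```python
from edge import *
tcp();fit('scene',[128,92]);fit('top',[128,92]);inbox('top')
im,d,P=shot('scene');im1,d1,P1=shot('top')
cv2.imwrite('pics/final.png',np.vstack([cv2.resize(im[120:270,150:470],None,fx=2.4,fy=2.0),cv2.resize(im1[150:300,150:470],None,fx=2.4,fy=2)])[...,::-1])
q=P.reshape(-1,3);m=(abs(q[:,0]-460)<40)&(abs(q[:,1]-345)<40)&(q[:,2]>60);print("key",q[m].max(0).round(1))
# stripes bare?
b=(P1[...,:2]-[545,65])@B.T;I=im1.astype(int)
for y in(128,93.8,59.8,25.8):
    m=(abs(b[...,0])<22)&(abs(b[...,1]-y)<5)&(P1[...,2]<12);print(y,m.sum())
```

```text
t 81.65 box tcp [-130.2 -206.4] 265.1 F [ 0.3 -1.   0.8] w -0.004
scene cell y 127.4 z 21.8 rms 1.57 n 142
scene cell y 93.0 z 21.7 rms 1.57 n 137
top cell y 127.7 z 21.6 rms 1.94 n 195
top cell y 92.9 z 21.5 rms 2.03 n 198
top 202 y ext [113.6 140.8] top y 127.5 x [-24.1  24.1] skew 0.04
top 210 y ext [ 79.4 105.9] top y 92.3 x [-24.8  24.6] skew -0.019
key [470.1 366.8 103.7]
128 0
93.8 0
59.8 60
25.8 57
```

View pics/final.png

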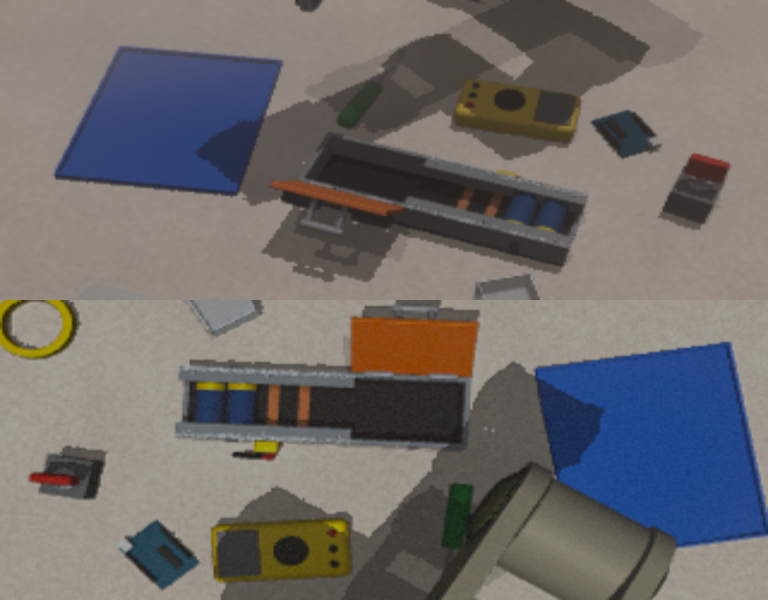

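The final view shows the tray empty and both cells on stripes 1 and 2, at the left end of the box in the top view. The hatch is open, the key is in its stand, and nothing else has moved. I'm handing the job in.

```bash
python3 -c "
from plant import manip
print(manip.job_done())"
```

```text
the job is handed in; nothing more can be done
None
```

The battery box job is finished and handed in at about 82 s of the 210 s; the hand-in reports no verdict. I opened both locks with the key, put the key back in its stand and swung the hatch right over. Then I laid the two cells present into the bay and rolled them onto stripes 1 and 2.

**Last checks:**
- **Cells:** both cameras put them at box y of about 127.5 mm and 93 mm. The stripe centres measured 127.8 mm and 93.6–93.8 mm, so both are inside the 12 mm stripes.
- **Rest of the bench:** the tray is empty and the key is seated. The hatch lies open, and the other things look unmoved by eye.

**Less certain or not smooth:**
- **Locks:** I never felt a clear torque rise at the stops. Near the end of each turn the key slipped slightly in the grip. I took both locks as open because lock 2's red tab stayed put under further turning and lock 1's ended in the same position. I read that position as roughly 1.1 to 1.2 rad, against the 1.25 rad stop.
- **Key return:** the first try at the stand pressed on the hole's rim with about 42 N before I corrected the position.
- **Second cell:** it was knocked aside in the tray before I reached it, so I located it again. The first push on it rode up on its top at about 20 N; I backed off and repeated the push lower.

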